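Load the terrine press and wind it up firm

TASK

Free the clamp knob of the terrine press, draw its tray right out and stand all the closed terrine moulds (two or three) side by side and upright across the tray's two raised bars, with their length along the slide; then slide the tray fully home under the press and lock the knob tight. Finally wind the handwheel clockwise until the springs are fully taken up and the wheel goes firm, without forcing it further, and leave the salt, the pepper mill and the mug standing where they are.

Things in the scene. Friction and masses are not known exactly. Their poses are not given: they have to be found in the camera images.
- mould_1: closed steel terrine mould: 45 mm wide (x) and 91 mm long (y) over its rim, follower lid 36 mm high, on it a wooden grip bar 14 mm wide (x), 56 mm long (y), top 58 mm high, to be pinched across its width; 0.3 kg. Origin at the centre of the underside, z up. It may be absent (None from the start)
- mould_2: closed steel terrine mould: 45 mm wide (x) and 91 mm long (y) over its rim, follower lid 36 mm high, on it a wooden grip bar 14 mm wide (x), 56 mm long (y), top 58 mm high, to be pinched across its width; 0.3 kg. Origin at the centre of the underside, z up. It may be absent (None from the start)
- mould_3: closed steel terrine mould: 45 mm wide (x) and 91 mm long (y) over its rim, follower lid 36 mm high, on it a wooden grip bar 14 mm wide (x), 56 mm long (y), top 58 mm high, to be pinched across its width; 0.3 kg. Origin at the centre of the underside, z up. It may be absent (None from the start)
- drain_tray: shallow dark draining tray lying fixed on the worktop, 184 mm (x) by 306 mm (y), floor 4 mm and rim 11 mm high; the moulds stand on the end nearer the press. Origin under its centre
- press_axis (a point): foot of the press axis on the worktop: the press is a fixed portal with two columns 18 mm thick at x = +-104 mm, a crosshead 46 mm wide in y, 182 to 208 mm high, with the handwheel on top. Its y axis points along the slide to the drawn-out (loading) side, z up. On the loading side wall cabinets hang 0.46 m above the worktop, beyond x = 0.6 m
- tray_bars (a point): centre of the tray, level with the tops of its two bars, 46 mm above the worktop; axes as press_axis. The bars run along x, 10 mm wide, at y = +-22 mm, 10 mm above the tray floor. Inside its rim, which stands 14 mm above the bars, the tray is 166 mm (x) by 104 mm (y), so moulds laid along y have 6 mm of play at either end. Home, they must be wholly under the platen
- knob_grip (a point): point on the axis of the clamp knob, in its upright wing grip, 70 mm above the worktop. The wing is 14 mm wide (x), 52 mm long (y), 52 to 82 mm above the worktop, with at most 0.6 rad between its y axis and the slide; the point turns with the knob. It stands on the tray's tongue, 126 mm from the tray centre towards +y, and travels with the tray, which may be pushed by it
- clamp_knob (a joint): turn of the clamp knob, rad: 0 fully free, 1.2 fully tight; grows clockwise seen from above. Its shoe touches the rail at about 0.5: below 0.4 the tray slides, above 0.9 it is locked. Takes about 0.15 to 0.25 N m
- shuttle (a joint): travel of the tray along press -y, m: 0 drawn out for loading, 0.122 fully home against its stop. Needs about 3 N when free
- handwheel (a joint): turn of the handwheel, rad, 0 to 22; grows clockwise seen from above and lowers the platen 2 mm per rad. It stays where it is left
- crank_grip (a point): middle of the handwheel's upright revolving crank grip, 266 mm above the worktop: a black round grip 16 to 19 mm thick, 40 mm high, 38 mm from the press axis, that spins freely on its pin; it goes round with the wheel. The wheel rim is 50 mm in radius, 226 to 242 mm high
- platen (a joint): how far the two platen springs are compressed, m: 0 while the platen hangs free, 0.010 when the spring cups meet the platen and the wheel goes firm. The wheel takes about 5 N at the crank grip while free, rising to about 8 N over the spring travel, then steeply more; 20 N would be forcing it. At wheel 0 the platen hangs 28 mm above the grip bars of the moulds on the tray
- platen_face (a point): middle of the underside of the platen, a steel pressure plate 176 mm (x) by 84 mm (y), 10 mm thick, hanging below the crosshead; 132 mm above the worktop at wheel 0
- salt: salt shaker, 44 mm thick, 90 mm tall, origin under its centre; to be left alone
- pepper: wooden pepper mill, 58 mm thick, 170 mm tall, origin under its centre; to be left alone
- mug: mug, 90 x 102 mm, 92 mm tall, origin under its centre; to be left alone

How it is judged:
On the way, in this order (a step that is already met when the one before it is completed fails the run):
1. the tray is drawn right out (value of joint shuttle below 0.01 m), for 0.2 s.
2. every mould stands upright across both bars of the tray (x of mould_1 in the frame of tray_bars between -0.066 and 0.066 m and y of mould_1 in the frame of tray_bars between -0.012 and 0.012 m and z of mould_1 in the frame of tray_bars between -0.004 and 0.004 m and angle between each of mould_1, mould_2, mould_3's own z axis and vertical below 0.06 rad and angle between the y axis of each of mould_1, mould_2, mould_3 and the y axis of tray_bars, either way round below 0.3 rad and x of mould_2 in the frame of tray_bars between -0.066 and 0.066 m and y of mould_2 in the frame of tray_bars between -0.012 and 0.012 m and z of mould_2 in the frame of tray_bars between -0.004 and 0.004 m and x of mould_3 in the frame of tray_bars between -0.066 and 0.066 m and y of mould_3 in the frame of tray_bars between -0.012 and 0.012 m and z of mould_3 in the frame of tray_bars between -0.004 and 0.004 m and linear speed of each of mould_1, mould_2, mould_3 below 0.03 m/s), for 0.2 s.
3. the tray is fully home with the moulds on it (x of mould_1 in the frame of tray_bars between -0.066 and 0.066 m and y of mould_1 in the frame of tray_bars between -0.012 and 0.012 m and z of mould_1 in the frame of tray_bars between -0.004 and 0.004 m and angle between each of mould_1, mould_2, mould_3's own z axis and vertical below 0.06 rad and angle between the y axis of each of mould_1, mould_2, mould_3 and the y axis of tray_bars, either way round below 0.3 rad and x of mould_2 in the frame of tray_bars between -0.066 and 0.066 m and y of mould_2 in the frame of tray_bars between -0.012 and 0.012 m and z of mould_2 in the frame of tray_bars between -0.004 and 0.004 m and x of mould_3 in the frame of tray_bars between -0.066 and 0.066 m and y of mould_3 in the frame of tray_bars between -0.012 and 0.012 m and z of mould_3 in the frame of tray_bars between -0.004 and 0.004 m and value of joint shuttle above 0.118 m), for 0.2 s.
4. the clamp knob is locked with the tray home (value of joint shuttle above 0.118 m and value of joint clamp_knob above 0.9 rad), for 0.2 s.
5. the wheel is wound until the springs are taken up (all of step 4 and value of joint platen above 0.008 m), for 0.2 s.
At the end, for the whole second after the job is handed in: Moulds upright (0.06 rad) on both bars, within 66 mm of the tray centre across and 12 mm along the slide, turned under 0.3 rad; tray within 4 mm of home; knob beyond 0.9 rad; springs compressed over 8 of 10 mm; platen bearing on each mould with over 4 N (all of step 2 and all of step 5 and contact force between platen and mould_1 above 4 N and contact force between platen and mould_2 above 4 N and contact force between platen and mould_3 above 4 N); the robot touches nothing.
It fails at once if the salt shaker is knocked over or moved more than 40 mm (angle between salt's own z axis and vertical above 0.5 rad or distance of salt from where it was at the start of the episode above 0.04 m).
It fails at once if the pepper mill is knocked over or moved more than 40 mm (angle between pepper's own z axis and vertical above 0.5 rad or distance of pepper from where it was at the start of the episode above 0.04 m).
It fails at once if the mug is knocked over or moved more than 40 mm (angle between mug's own z axis and vertical above 0.5 rad or distance of mug from where it was at the start of the episode above 0.04 m).
It fails at once if the press is forced far beyond firm (over 150 N on one mould) (contact force between platen and mould_1 above 150 N or contact force between platen and mould_2 above 150 N or contact force between platen and mould_3 above 150 N).
Of mould_1, mould_2, mould_3 only 2 to 3 are there at a start; the rules pass over those that are not, and their reading is None.
At some moment in a run one of mould_1, mould_2, mould_3 may be knocked a few centimetres aside while the robot is not near it.
Once in a run the grip may slacken for a moment while it holds something.
It also fails if it takes over 208 s, if anything falls off the work surface, if the arm or the gripper's body presses on something with over 40 N, if the wrist force passes 120 N, or if a joint passes its speed limit or range.

ROBOT

A 6-joint arm with a two-finger parallel gripper is mounted at the origin on a cart in front of the work surface, level with it; the furniture and walls round the work are solid. World frame = base frame: x ahead of the robot, y to its left, z up, the work surface at z = 0. Lengths are in m, angles in rad, forces in N, time in s.
With the tool pointing down it reaches from about 0.35 to 0.775 m from the base axis. Payload 5.5 kg.
Tool frame: the origin (TCP) lies between the finger pads; the fingertips stand env.nose_length ahead of it and the grasp point (between the pads) lies 8 mm behind it (env.nose_length is the distance from the TCP to the fingertips, in m); z points along the fingers, y is the direction in which the jaws open and shut (so a half turn about z gives the same grasp; the last joint's range is limited). The gripper opens to 85 mm and grips with 20 to 120 N. Pads are 22 mm wide; open, the fingers measure 114 mm over their backs; the gripper's body (76 mm by 85 mm) begins 54 mm behind the grasp point. The pads swing forward as they close: fully open they stand 13 mm farther back than shut.
Start: joints at [1.041, 0.313, 0.046, 1.304, 0, 1.431], TCP at [0.219, 0.532, 0.242] pointing down, gripper open.
Joint ranges: [-2.76, 2.76], [-0.86, 1.69], [-1.03, 1.26], [-2.2, 2.34], [-1.47, 1.5], [-3.14, 3.14]. Speed limits (rad/s): [2.57, 2.57, 3.14, 3.14, 3.14, 3.14].

INTERFACE

Orientations are given as a unit quaternion [w, x, y, z].
In Python, from workcell import env gives the robot as it stands. The module is installed in compiled form; this text tells all that it offers.
- The arm moves only by the shell command python3 -m creep 'ROWS' [FORCE]. ROWS is a JSON object of lists of equal length, an entry for each row: "hand": the finger opening in mm, from 0 to 85.4; "delta_pos": the shift along the tool's x, y, z scaled (see below), a list of three; "turn": the turn about the tool's z scaled (see below). In form: {"hand": [hand, ...], "delta_pos": [[dx, dy, dz], ...], "turn": [turn, ...]}. A call has exactly 5 rows; each row shifts and turns the commanded pose from where the row before left it, along the tool's axes as they then stand; what a row does not reach is not made up. The controller multiplies each number of a shift by 0.8 m and each number of a turn by 5 degrees. A row lasts 1/12 s, in which the tool goes at most 41.7 mm and 7.16 degrees, less where a joint would pass 70% of its speed; a pose out of reach is approached as far as the arm can. A call with a number of a shift or a turn outside -1 to 1 is refused whole. A call with a gripper value outside its range is refused whole. The fingers move at their own pace and stop on an object; FORCE is the grip in N (left out, the last holds). Time passes only in rows, so rows that do not move let the fingers close, or fill a call up. It gives the time, the measured TCP pose, the force and the opening at its end, in the units of the state.
- env.get_state(): the state, without advancing time (a new reading comes with each control period).
- env.read_camera(name): name is "scene" or "top" or "wrist"; returns a dict with "pixels" (480x640x3 uint8, red, green, blue), "depth" (480x640 float32, m along the optical axis (not along the pixel's ray), 0 where there is no reading), "fx", "fy", "cx", "cy" (pixels), "D" ([k1, k2, p1, p2, k3] as OpenCV has them; the pictures are not rectified), "origin" and "orientation" of the camera in the world. Camera axes: x right, y down, z forward; pixel columns grow to the right and rows downward; lengths in m; the calibration is good to about 2 mm. A picture is of the moment at which its call begins.
- env.hand_in(): hands the job in, once; it reports no verdict.
Trained networks look in the newest picture that a camera, given by its name, has taken for a name from the list of things; names that differ only in an ending like _2 or _b are one class to them, and where a whole thing is asked for, a point or a joint stands for the part that bears it (a point fixed in the world has none). Each returns a list of dicts, best first, with "score" (0 to 1); they miss things now and then, are a little off and sometimes report something else, mostly with a low value. They report only what shows in the picture. A call takes as long as a camera call.
- env.find_in(camera, target): "location" ([row, column] in pixels, amid what is visible of it).
- env.pinpoint(camera, target): "location" ([row, column] in pixels: a listed point, or the origin of a listed thing).
The state is a dict: "clock": time; "joint_pos": joint angles; "qvel": joint speeds; "tau": joint torques, N m; "tcp_pos": TCP position; "orientation": TCP orientation; "wrist_force": force on the tool from outside, world axes, zero at the start; "ft_torque": the same for the moment, N m; "finger_gap": finger opening in m.
Only numpy, scipy, OpenCV 4.12 (cv2) and the standard library are available. Lean on these libraries where they do the work, as an engineer would, in place of code of your own. Each camera call takes 0.05 s, during which the arm holds its last target.

## Working session

There is one attempt and no reset: what is moved stays moved. The work goes in short steps, Python scripts to look and compute and a shell command to move; the robot and the scene stay as the last step left them, time stands still between calls to the robot, and variables do not carry over. Pictures are saved under pics/ and viewed, and the job is handed in when it is done.

I'll start by looking at the scene.

```bash
mkdir -p pics; cat > h.py <<'E'
import numpy as np, cv2, json
from scipy.spatial.transform import Rotation as R
from workcell import env
def rot(q): return R.from_quat([q[1],q[2],q[3],q[0]])
def snap(cam,name=None):
    c=env.read_camera(cam)
    if name: cv2.imwrite(f'pics/{name}.png',c['pixels'][:,:,::-1])
    return c
def K(c): return np.array([[c['fx'],0,c['cx']],[0,c['fy'],c['cy']],[0,0,1.]])
def ray(c,rc):
    p=cv2.undistortPoints(np.array([[[rc[1],rc[0]]]],float),K(c),np.array(c['D'],float))[0,0]
    return np.array([p[0],p[1],1.])
def at_z(c,rc,z):
    d=rot(c['orientation']).apply(ray(c,rc)); o=np.array(c['origin']); return o+d*(z-o[2])/d[2]
def at_depth(c,rc):
    r,k=int(round(rc[0])),int(round(rc[1])); p=c['depth'][max(0,r-1):r+2,max(0,k-1):k+2]; p=p[p>0]
    if not len(p): return None
    return np.array(c['origin'])+rot(c['orientation']).apply(ray(c,rc)*np.median(p))
def cloud(c):
    h,w=c['depth'].shape; v,u=np.mgrid[0:h,0:w]
    p=cv2.undistortPoints(np.stack([u,v],-1).reshape(-1,1,2).astype(float),K(c),np.array(c['D'],float)).reshape(h,w,2)
    P=np.concatenate([p,np.ones((h,w,1))],-1)*c['depth'][...,None]
    return rot(c['orientation']).apply(P.reshape(-1,3)).reshape(h,w,3)+np.array(c['origin'])
def proj(c,X):
    Rm=rot(c['orientation']).inv(); Y=Rm.apply(np.atleast_2d(X)-np.array(c['origin']))
    return cv2.projectPoints(Y.reshape(-1,1,3),np.zeros(3),np.zeros(3),K(c),np.array(c['D'],float))[0].reshape(-1,2)
np.set_printoptions(precision=4,suppress=True)
E
python3 - <<'E'
from h import *
s=env.get_state()
for k in s: print(k,s[k])
print(env.nose_length)
for cam in ['scene','top','wrist']:
    c=snap(cam,cam+'0'); print(cam,c['origin'],c['orientation'],c['fx'])
    for t in ['mould_1','press_axis','tray_bars','knob_grip','crank_grip','platen_face','salt','pepper','mug','drain_tray']:
        try:
            L=env.pinpoint(cam,t)
            print(t,[(round(d['score'],2),np.round(d['location'],1).tolist(),at_depth(c,d['location'])) for d in L[:4]])
        except Exception as e: print(t,'ERR',e)
E
```

```text
clock 0.0
joint_pos [ 1.0414  0.314   0.045   1.3036 -0.      1.4312]
qvel [ 0.0009  0.0002 -0.0009  0.0004  0.0005  0.0018]
tau [  0.0004 -48.0625  29.8536   0.0196   0.      -0.    ]
tcp_pos [0.2182 0.5314 0.2414]
orientation [-0.0003  0.1936  0.9811 -0.0009]
wrist_force [-0.4778  0.536   0.1799]
ft_torque [-0.0147 -0.0032  0.0282]
finger_gap 0.0854846868266808
0.011
scene [-0.2723  1.2169  0.7273] [ 0.178  -0.2893  0.7823 -0.5221] 619.6520231783257
mould_1 [(0.83, [362.7, 353.3], array([0.3267, 0.3675, 0.0298])), (0.74, [347.2, 301.3], array([0.4375, 0.3986, 0.0341])), (0.66, [356.6, 329.5], array([0.3779, 0.3797, 0.0279]))]
press_axis [(0.28, [378.4, 308.9], array([0.3789, 0.4421, 0.0067]))]
tray_bars [(0.73, [266.1, 379.5], array([ 0.5321, -0.0182,  0.0441])), (0.46, [288.6, 262.5], array([0.7022, 0.2435, 0.0187]))]
knob_grip [(0.52, [282.6, 364.1], array([0.2035, 0.5256, 0.3094]))]
crank_grip [(0.7, [306.3, 275.4], array([0.6256, 0.2777, 0.011 ])), (0.65, [281.4, 380.2], array([0.1879, 0.5054, 0.3091])), (0.61, [191.6, 391.6], array([0.4895, 0.0158, 0.2666]))]
platen_face [(0.8
[... 1007 characters left out ...]
266, 0.3987, 0.0922]))]
salt []
pepper [(0.61, [176.8, 310.1], array([0.7022, 0.2293, 0.063 ]))]
mug [(0.84, [203.8, 236.2], array([0.633 , 0.3915, 0.0924]))]
drain_tray [(0.95, [315.7, 227.5], array([0.3898, 0.422 , 0.0045]))]
wrist [0.1392 0.5632 0.374 ] [0.138  0.819  0.5493 0.0922] 362.2210252848759
mould_1 [(0.87, [364.0, 211.8], array([0.2112, 0.4871, 0.2503])), (0.75, [390.6, 246.7], array([0.3806, 0.3776, 0.0402]))]
press_axis []
tray_bars [(0.16, [356.5, 294.7], array([0.3829, 0.4338, 0.004 ]))]
knob_grip []
crank_grip []
platen_face []
salt []
pepper [(0.49, [421.8, 270.7], array([0.4366, 0.3813, 0.0352]))]
mug []
drain_tray [(0.66, [356.7, 292.4], array([0.3821, 0.4311, 0.004 ]))]
```

View pics/scene0.png

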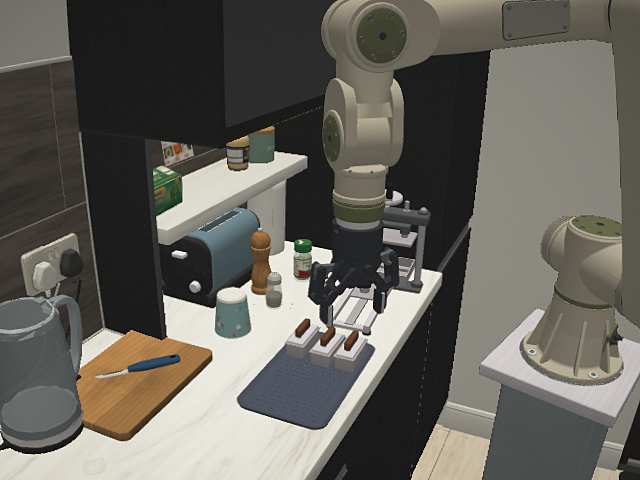

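View pics/top0.png

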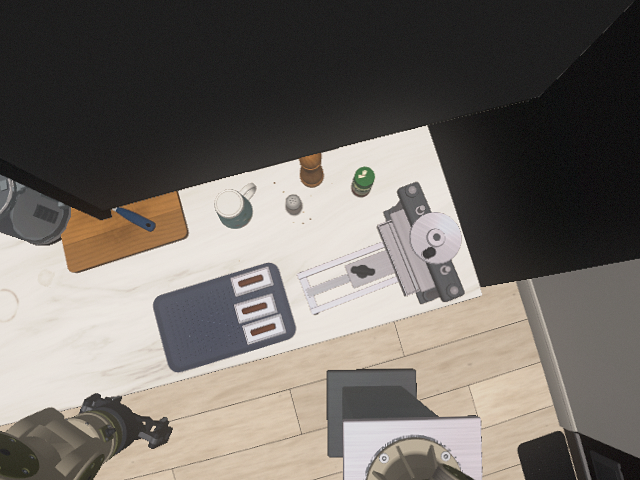

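View pics/wrist0.png

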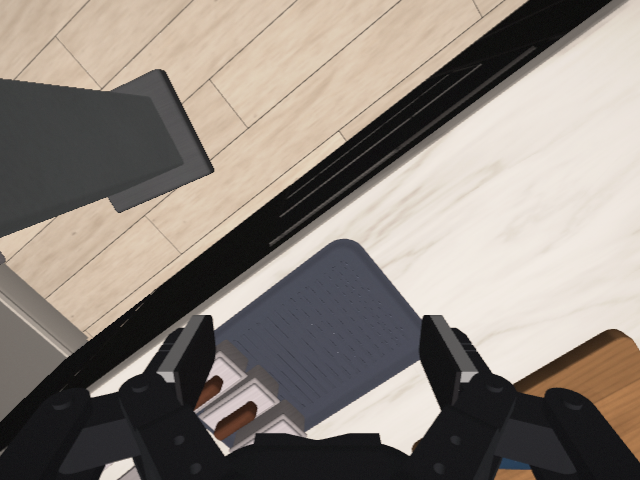

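Three moulds show at the near end of the drain tray, with grip bars near (280,252), (308,257) and (329,262) in the top view. The knob is at (270,362), the wheel at about (238,436), and the mug, salt, pepper mill and a green-capped jar stand behind. Next I'll measure the press frame, knob yaw and mould yaws from the top depth.

```bash
python3 - <<'E'
from h import *
c=snap('top'); P=cloud(c); np.save('top_cloud.npy',P); 
def rect(m,name):
    X=P[m][:, :2].astype(np.float32)
    (cx,cy),(w,h),a=cv2.minAreaRect(X); print(name,len(X),np.round([cx,cy],4),np.round([w,h],4),a)
    return X
reg=(P[...,0]>0.3)&(P[...,0]<0.7)&(P[...,1]>-0.15)&(P[...,1]<0.1)
rect(reg&(P[...,2]>0.195)&(P[...,2]<0.222),'crosshead')
m=reg&(P[...,2]>0.232)&(P[...,2]<0.25); X=rect(m,'wheel rim')
(cc,r)=cv2.minEnclosingCircle(X); print(cc,r)
X=P[reg&(P[...,2]>0.27)&(P[...,2]<0.31)]; print('crank top',len(X),X.mean(0),X.min(0),X.max(0))
reg2=(P[...,0]>0.4)&(P[...,0]<0.6)&(P[...,1]>0.05)&(P[...,1]<0.2)
m=reg2&(P[...,2]>0.068)&(P[...,2]<0.1); X=rect(m,'knob wing'); print(P[m].mean(0))
U,S,V=np.linalg.svd(X-X.mean(0)); print('dir',V[0],S)
regm=(P[...,0]>0.3)&(P[...,0]<0.52)&(P[...,1]>0.28)&(P[...,1]<0.42)&(P[...,2]>0.05)&(P[...,2]<0.075)
n,l=cv2.connectedComponents(regm.astype(np.uint8))
for i in range(1,n):
    if (l==i).sum()>40:
        X=rect(l==i,'mould%d'%i); print(P[l==i].mean(0)); U,S,V=np.linalg.svd(X-X.mean(0)); print(V[0])
m=(P[...,0]>0.35)&(P[...,0]<0.65)&(P[...,1]>0.12)&(P[...,1]<0.28)&(P[...,2]>0.01)&(P[...,2]<0.03)
rect(m,'rails')
for z in (0.0,):pass
E
```

```text
crosshead 2124 [ 0.5559 -0.0656] [0.2433 0.1769] 20.49847984313965
wheel rim 2434 [ 0.5742 -0.049 ] [0.1719 0.2153] 26.583999633789062
(0.5887822508811951, -0.052011601626873016) 0.12341556698083878
crank top 1050 [ 0.6056 -0.1155  0.2897] [ 0.491 -0.15   0.27 ] [0.6998 0.0233 0.3099]
knob wing 156 [0.4862 0.1157] [0.0513 0.0142] 81.98690795898438
[0.4856 0.1161 0.0805]
dir [-0.1398 -0.9902] [0.1822 0.0508]
mould1 168 [0.4669 0.3625] [0.0142 0.056 ] 17.74241065979004
[0.4664 0.3621 0.0609]
[ 0.2875 -0.9578]
mould2 160 [0.4059 0.3534] [0.0145 0.0559] 14.453428268432617
[0.4061 0.3525 0.0608]
[ 0.2426 -0.9701]
mould3 168 [0.3614 0.334 ] [0.0138 0.0563] 18.087663650512695
[0.3614 0.3337 0.0615]
[ 0.3086 -0.9512]
rails 1349 [0.4897 0.1998] [0.2787 0.1597] 0.10539998859167099
```

```bash
python3 - <<'E'
import cv2
a=cv2.imread('pics/top0.png')[180:320,280:480]; cv2.imwrite('pics/top0c.png',cv2.resize(a,None,fx=4,fy=4,interpolation=cv2.INTER_CUBIC))
E
```

```text
(no output)
```

View pics/top0c.png

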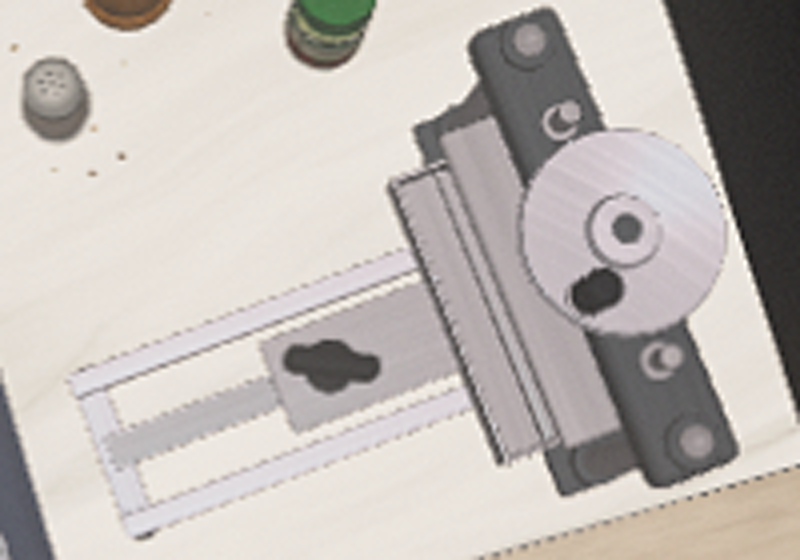

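```bash
python3 - <<'E'
from h import *
c=snap('top'); P=cloud(c)
def w(x,y): 
    rc=(180+y/4,280+x/4); return at_depth(c,rc)
for q in [(85,383),(400,262),(140,522),(460,402),(110,440)]: print(q,w(*q))
import itertools
# crosshead comp
m=((P[...,2]>0.196)&(P[...,2]<0.22)).astype(np.uint8)
m[:, :375]=0; m[:, 466:]=0; m[:180]=0; m[305:]=0
n,l,st,ce=cv2.connectedComponentsWithStats(m)
for i in range(1,n):
    if st[i][4]>80:
        X=P[l==i]; print(i,st[i],X.mean(0),cv2.minAreaRect(X[:,:2].astype(np.float32)))
m=((P[...,2]>0.228)&(P[...,2]<0.25)).astype(np.uint8)
m[:, :375]=0; m[:, 466:]=0; m[:180]=0; m[305:]=0
n,l,st,ce=cv2.connectedComponentsWithStats(m)
for i in range(1,n):
    if st[i][4]>80:
        X=P[l==i]; print('wheel',st[i],X.mean(0),cv2.minEnclosingCircle(X[:,:2].astype(np.float32)))
m=((P[...,2]>0.27)&(P[...,2]<0.30)).astype(np.uint8)
m[:, :400]=0; m[:, 450:]=0; m[:220]=0; m[275:]=0
print('crank',P[m>0].mean(0),m.sum())
m=((P[...,2]>0.055)&(P[...,2]<0.066)).astype(np.uint8); m[:, :375]=0; m[:, 430:]=0; m[:200]=0; m[305:]=0
print('trayrim',m.sum(),cv2.minAreaRect(P[m>0][:,:2].astype(np.float32)))
E
```

```text
(85, 383) [0.4796 0.2508 0.0261]
(400, 262) [0.5482 0.0689 0.0263]
(140, 522) [0.4007 0.2199 0.0255]
(460, 402) [0.4671 0.0366 0.0265]
(110, 440) [0.4474 0.2367 0.0201]
1 [398 182  34  44 753] [0.6085 0.0268 0.2085] ((0.607974112033844, 0.02250223606824875), (0.07745660841464996, 0.04816719889640808), 21.549009323120117)
2 [427 260  38  42 830] [ 0.4526 -0.0313  0.2084] ((0.4577126204967499, -0.033607155084609985), (0.08107450604438782, 0.04756370559334755), 19.619796752929688)
wheel [ 409  212   52   53 2021] [ 0.5321 -0.0054  0.2401] ((0.5312449336051941, -0.005956521723419428), 0.05007695406675339)
crank [0.4987 0.0152 0.283 ] 85
trayrim 172 ((0.5252805352210999, 0.02731524035334587), (0.20896688103675842, 0.05300847068428993), 20.127540588378906)
```

The press frame comes out consistently. The axis is at (0.5315, −0.0055) and the slide +y is rotated 20.3° from world +y. The knob is at (0.486, 0.116), with its wing about −28° from the slide, so roughly 1.1 rad and tight. The tray is home. I'll write a planning helper that prints rows for me to type.

```bash
cat > plan.py <<'E'
from h import *
import sys
A0=np.array([0.5315,-0.0055]); YAW=np.radians(20.3)
ex=np.array([np.cos(YAW),np.sin(YAW)]); ey=np.array([-np.sin(YAW),np.cos(YAW)])
def cur():
    s=env.get_state(); Rm=rot(s['orientation']).as_matrix(); return np.array(s['tcp_pos']),Rm,np.degrees(np.arctan2(Rm[1,0],Rm[0,0]))
def plan(x,y,z,head,n,start=None):
    p,Rm,h=cur()
    if start is not None: p,h=np.array(start[:3],float),start[3]
    d=np.array([x,y,z])-p; dh=(head-h+180)%360-180
    out=[]
    for i in range(n):
        hh=np.radians(h+dh*i/n); s=d/n
        tx=np.array([np.cos(hh),np.sin(hh)]); ty=np.array([np.sin(hh),-np.cos(hh)])
        out.append([round(float(s[:2]@tx)/0.8,4),round(float(s[:2]@ty)/0.8,4),round(float(-s[2])/0.8,4)])
    print('from',p,round(h,2),'dist mm',np.linalg.norm(d)*1000,'per row',np.linalg.norm(d)*1000/n,'turn/row units',round(-dh/n/5,3))
    for i in range(0,n,5): print(json.dumps(out[i:i+5]))
if __name__=='__main__':
    a=[float(v) for v in sys.argv[1:6]]; plan(*a[:4],int(a[4]))
E
python3 plan.py 0.486 0.1158 0.19 82 15
```

```text
from [0.2185 0.5319 0.2423] 157.67 dist mm 497.4017437230825 per row 33.160116248205505 turn/row units 1.009
[[-0.0338, -0.0236, 0.0044], [-0.0357, -0.0205, 0.0044], [-0.0374, -0.0173, 0.0044], [-0.0388, -0.014, 0.0044], [-0.0399, -0.0105, 0.0044]]
[[-0.0406, -0.007, 0.0044], [-0.0411, -0.0034, 0.0044], [-0.0412, 0.0003, 0.0044], [-0.041, 0.0039, 0.0044], [-0.0405, 0.0075, 0.0044]]
[[-0.0397, 0.011, 0.0044], [-0.0386, 0.0145, 0.0044], [-0.0372, 0.0178, 0.0044], [-0.0355, 0.021, 0.0044], [-0.0335, 0.024, 0.0044]]
```

```bash
python3 -m creep '{"hand":[60,50,45,45,45],"delta_pos":[[-0.034,-0.024,0.004],[-0.036,-0.02,0.004],[-0.037,-0.017,0.004],[-0.039,-0.014,0.004],[-0.04,-0.01,0.004]],"turn":[1,1,1,1,1]}' 60; python3 -m creep '{"hand":[45,45,45,45,45],"delta_pos":[[-0.041,-0.007,0.004],[-0.041,-0.003,0.004],[-0.041,0,0.004],[-0.041,0.004,0.004],[-0.04,0.008,0.004]],"turn":[1,1,1,1,1]}'; python3 plan.py 0.486 0.1158 0.19 82 5
```

```text
clock: 2.17
tcp_pos: [0.3091, 0.3925, 0.2263]
orientation: [0.0, 0.403, 0.915, 0.0]
wrist_force: [0.2, -0.3, -0.0]
finger_gap: 0.0445
clock: 2.58
tcp_pos: [0.3995, 0.2547, 0.2104]
orientation: [0.0, 0.592, 0.806, 0.0]
wrist_force: [0.7, 0.4, -0.4]
finger_gap: 0.0447
from [0.3995 0.2547 0.2104] 107.42 dist mm 164.9111800973509 per row 32.98223601947018 turn/row units 1.017
[[-0.0396, 0.0102, 0.0051], [-0.0385, 0.0137, 0.0051], [-0.0372, 0.0171, 0.0051], [-0.0355, 0.0203, 0.0051], [-0.0336, 0.0234, 0.0051]]
```

```bash
python3 -m creep '{"hand":[45,45,45,45,45],"delta_pos":[[-0.04,0.01,0.005],[-0.038,0.014,0.005],[-0.037,0.017,0.005],[-0.035,0.02,0.005],[-0.034,0.023,0.005]],"turn":[1,1,1,1,1]}'; python3 - <<'E'
from h import *
from plan import *
c=snap('wrist','w1'); P=cloud(c)
print(env.pinpoint('wrist','knob_grip')[:2])
m=(P[...,2]>0.068)&(P[...,2]<0.095)&(abs(P[...,0]-0.486)<0.05)&(abs(P[...,1]-0.116)<0.05)
X=P[m]; print(m.sum(),X.mean(0),cv2.minAreaRect(X[:,:2].astype(np.float32))); V=np.linalg.svd(X[:,:2]-X[:,:2].mean(0),full_matrices=False)[2]; print(V[0]); print(cur()[0],cur()[2])
E
```

```text
clock: 3.0
tcp_pos: [0.4865, 0.1168, 0.1903]
orientation: [0.0, 0.752, 0.659, 0.0]
wrist_force: [0.6, 0.3, 0.1]
finger_gap: 0.0451
[{'location': [241.5, 316.8], 'score': 0.93}]
1362 [0.4846 0.1172 0.0805] ((0.48444822430610657, 0.11518336832523346), (0.05085277557373047, 0.013975122943520546), 81.88900756835938)
[-0.1392 -0.9903]
[0.4881 0.1148 0.1897] 82.25336505430461
```

View pics/w1.png

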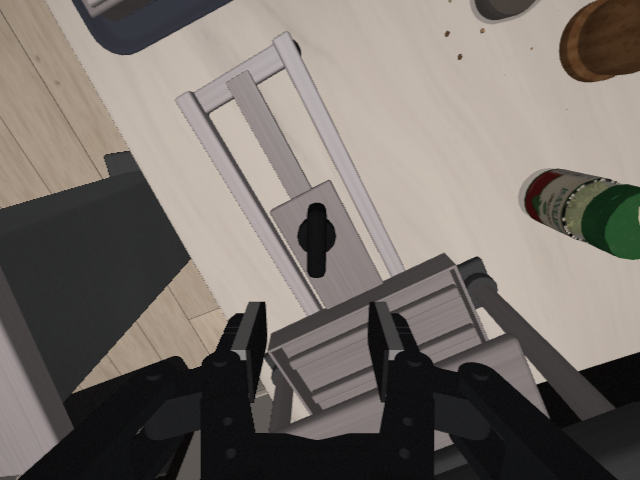

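The knob is directly below the tool, its wing centred at (241,317) in the wrist picture. I'll descend to grip it.

```bash
python3 -m creep '{"hand":[45,45,45,45,45],"delta_pos":[[0,-0.004,0.031],[0,0,0.031],[0,0,0.031],[0,0,0.031],[0,0,0.03]],"turn":[0,0,0,0,0]}'; python3 -m creep '{"hand":[0,0,0,0,0],"delta_pos":[[0,0,0],[0,0,0],[0,0,0],[0,0,0],[0,0,0]],"turn":[0,0,0,0,0]}' 60
```

```text
clock: 3.52
tcp_pos: [0.4822, 0.1193, 0.0662]
orientation: [-0.0, 0.75, 0.661, 0.0]
wrist_force: [-0.7, 0.3, -0.1]
finger_gap: 0.045
clock: 3.93
tcp_pos: [0.486, 0.1187, 0.0685]
orientation: [0.002, 0.751, 0.661, 0.002]
wrist_force: [8.6, -0.9, -13.8]
finger_gap: 0.0128
```

```bash
python3 -m creep '{"hand":[0,0,0,0,0],"delta_pos":[[0,0.003,-0.002],[0,0,0],[0,0,0],[0,0,0],[0,0,0]],"turn":[0,0,0,0,0]}'; python3 - <<'E'
from h import *
for i in range(4):
    c=snap('scene'); s=env.get_state(); print(s['tcp_pos'],s['wrist_force'],s['ft_torque'],s['finger_gap'])
E
```

```text
clock: 4.35
tcp_pos: [0.4861, 0.1187, 0.0686]
orientation: [0.0, 0.751, 0.661, 0.001]
wrist_force: [7.6, 0.1, -20.5]
finger_gap: 0.0126
[0.4861 0.1186 0.0686] [  7.1228   0.2078 -20.7483] [ 0.1292 -1.2702 -0.0454] 0.013039042541623127
[0.4861 0.1186 0.0685] [  6.9955   0.5626 -21.1263] [ 0.1391 -1.3045 -0.0697] 0.012724936336870461
[0.4861 0.1187 0.0686] [  6.9596   0.6949 -20.8751] [ 0.0737 -1.2794 -0.0316] 0.012644297555074372
[0.4861 0.1186 0.0686] [  6.9416  -0.2343 -20.8702] [ 0.0455 -1.2437 -0.0617] 0.012497411342971401
```

```bash
python3 -m creep '{"hand":[0,0,0,0,0],"delta_pos":[[0,0.002,0.005],[0,0,0],[0,0,0],[0,0,0],[0,0,0]],"turn":[0,0,0,0,0]}'
```

```text
clock: 4.97
tcp_pos: [0.4863, 0.1186, 0.0682]
orientation: [0.0, 0.751, 0.661, 0.001]
wrist_force: [-6.5, -0.8, 15.3]
finger_gap: 0.0127
```

```bash
python3 -m creep '{"hand":[0,0,0,0,0],"delta_pos":[[0,-0.001,-0.002],[0,0,0],[0,0,0],[0,0,0],[0,0,0]],"turn":[-1,-1,-1,-1,0]}'; python3 plan.py 0.486 0.1186 0.068 102 5
```

```text
clock: 5.38
tcp_pos: [0.4851, 0.1186, 0.0683]
orientation: [-0.0, 0.624, 0.782, -0.0]
wrist_force: [-6.4, -0.1, 8.7]
finger_gap: 0.0121
from [0.4851 0.1186 0.0683] 102.85 dist mm 0.9263879023029961 per row 0.18527758046059922 turn/row units 0.034
[[-0.0, 0.0002, 0.0001], [-0.0, 0.0002, 0.0001], [-0.0, 0.0002, 0.0001], [-0.0, 0.0002, 0.0001], [-0.0, 0.0002, 0.0001]]
```

```bash
python3 -m creep '{"hand":[0,0,0,0,0],"delta_pos":[[0,-0.001,-0.001],[0,0,0],[0,0,0],[0,0,0],[0,0,0]],"turn":[-1,-1,-1,-1,0]}'; python3 -m creep '{"hand":[0,0,0,0,0],"delta_pos":[[0,-0.001,0],[0,0,0],[0,0,0],[0,0,0],[0,0,0]],"turn":[-1,-1,-1,-0.5,0]}'; python3 - <<'E'
from plan import *
c=snap('top','t1'); s=env.get_state(); print(cur()[2],s['wrist_force'],s['ft_torque'])
E
```

```text
clock: 5.8
tcp_pos: [0.4841, 0.1181, 0.0683]
orientation: [-0.0, 0.479, 0.878, -0.0]
wrist_force: [-5.5, -0.8, 4.8]
finger_gap: 0.0131
clock: 6.22
tcp_pos: [0.4833, 0.1175, 0.0683]
orientation: [-0.0, 0.341, 0.94, -0.001]
wrist_force: [-6.5, -1.7, 4.1]
finger_gap: 0.0129
140.02189304167993 [-6.2427 -1.6731  4.3216] [-0.4601  1.2127  0.1087]
```

```bash
python3 -m creep '{"hand":[0,0,0,0,0],"delta_pos":[[0.011,0.006,0],[0.022,0.012,0],[0.022,0.012,0],[0.022,0.012,0],[0.022,0.012,0]],"turn":[0,0,0,0,0]}'; python3 -m creep '{"hand":[0,0,0,0,0],"delta_pos":[[0.022,0.012,0],[0.011,0.006,0],[0,0,0],[0,0,0],[0,0,0]],"turn":[0,0,0,0,0]}'
```

```text
clock: 6.68
tcp_pos: [0.452, 0.2016, 0.0683]
orientation: [0.002, 0.343, 0.939, -0.0]
wrist_force: [2.8, -3.4, -4.5]
finger_gap: 0.0128
clock: 7.1
tcp_pos: [0.4419, 0.229, 0.0683]
orientation: [0.002, 0.342, 0.94, -0.0]
wrist_force: [1.9, -4.0, -1.5]
finger_gap: 0.013
```

```bash
python3 -m creep '{"hand":[0,0,0,0,0],"delta_pos":[[0.0044,0.0024,0],[0,0,0],[0,0,0],[0,0,0],[0,0,0]],"turn":[0,0,0,0,0]}';  python3 - <<'E'
from plan import *
c=snap('top','t2'); s=env.get_state(); print(s['tcp_pos'],s['wrist_force'])
a=c['pixels'][170:330,140:480,::-1]; cv2.imwrite('pics/t2c.png',cv2.resize(a,None,fx=2.3,fy=2.3))
E
```

```text
clock: 7.52
tcp_pos: [0.4418, 0.2293, 0.0683]
orientation: [0.004, 0.343, 0.939, -0.003]
wrist_force: [7.0, -16.1, -2.0]
finger_gap: 0.0129
[0.4418 0.2293 0.0683] [  6.3018 -16.338   -0.6758]
```

View pics/t2c.png

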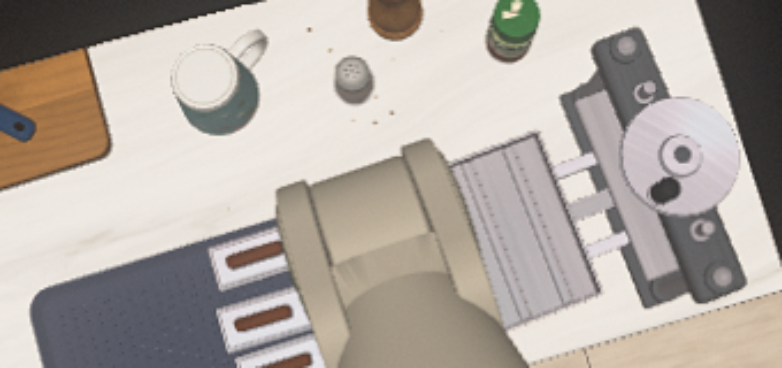

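The force rose to 16 N after about 120 mm of travel, so the tray is at its outer stop. The picture shows the bars clear of the press. I'll release, rise and go over the first mould.

```bash
python3 -m creep '{"hand":[40,40,40,40,40],"delta_pos":[[0,0,0],[0,0,0],[0,0,-0.02],[0,0,-0.04],[0,0,-0.04]],"turn":[0,0,0,0,0]}'; python3 -m creep '{"hand":[40,40,40,40,40],"delta_pos":[[0,0,-0.03],[0,0,-0.03],[0,0,0],[0,0,0],[0,0,0]],"turn":[1,1,1,1,1]}'; python3 - <<'E'
from plan import *
c=snap('wrist','w2'); P=cloud(c); print(cur()[0],cur()[2])
m=((P[...,2]>0.052)&(P[...,2]<0.068)&(P[...,0]>0.3)&(P[...,0]<0.55)&(P[...,1]>0.28)&(P[...,1]<0.45)).astype(np.uint8)
n,l,st,ce=cv2.connectedComponentsWithStats(m)
for i in range(1,n):
    if st[i][4]>100:
        X=P[l==i]; V=np.linalg.svd(X[:,:2]-X[:,:2].mean(0),full_matrices=False)[2][0]; print(st[i],X.mean(0),cv2.minAreaRect(X[:,:2].astype(np.float32)),np.degrees(np.arctan2(V[1],V[0]))%180)
plan(0.467,0.363,0.16,107,5)
E
```

```text
clock: 7.98
tcp_pos: [0.4378, 0.2334, 0.1477]
orientation: [-0.001, 0.341, 0.94, -0.0]
wrist_force: [1.0, 1.4, 0.7]
finger_gap: 0.04
clock: 8.4
tcp_pos: [0.4394, 0.234, 0.1968]
orientation: [0.001, 0.538, 0.843, 0.002]
wrist_force: [-1.1, 0.5, -1.0]
finger_gap: 0.0398
[0.4391 0.2339 0.1964] 114.667863007774
[ 259    4   28   95 2002] [0.3587 0.3347 0.0612] ((0.3582492768764496, 0.3340563476085663), (0.014224047772586346, 0.055925898253917694), 17.23894500732422) 107.4705699332436
[ 330    7   34   94 1922] [0.404  0.354  0.0614] ((0.4043559432029724, 0.3537304997444153), (0.014125687070190907, 0.05625603348016739), 16.093740463256836) 106.03129377400798
[ 412   38   39   89 1955] [0.4637 0.3627 0.0608] ((0.46520254015922546, 0.362649142742157), (0.014709774404764175, 0.05607118830084801), 17.273662567138672) 107.05890825015673
from [0.4391 0.2339 0.1964] 114.67 dist mm 136.977554768178 per row 27.3955109536356 turn/row units 0.307
[[0.0264, 0.0198, 0.0091], [0.0269, 0.0191, 0.0091], [0.0274, 0.0184, 0.0091], [0.0279, 0.0176, 0.0091], [0.0284, 0.0169, 0.0091]]
```

View pics/w2.png

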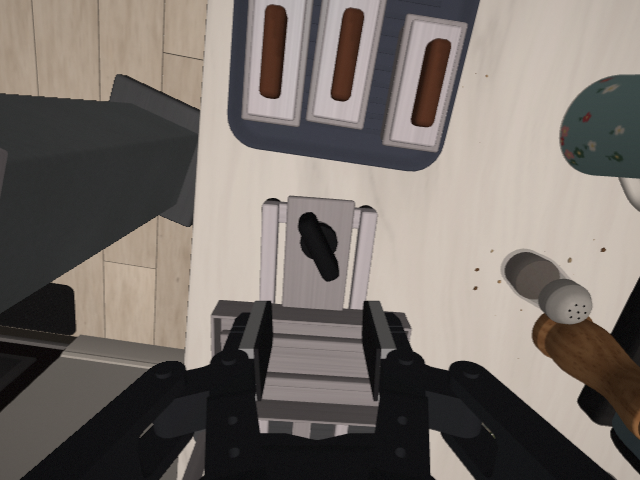

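All three moulds are undisturbed, with bars at (50,272), (55,348) and (82,432). The knob wing is freed at (245,320), and the tray with its two bars lies below it. Moving onto the right-hand mould.

```bash
python3 -m creep '{"hand":[40,40,40,40,40],"delta_pos":[[0.026,0.019,0.009],[0.027,0.0185,0.009],[0.027,0.018,0.009],[0.028,0.0175,0.009],[0.028,0.0165,0.009]],"turn":[0.3,0.3,0.3,0.3,0.3]}';  python3 plan.py 0.4652 0.3627 0.054 107 5
```

```text
clock: 8.87
tcp_pos: [0.4642, 0.3629, 0.1595]
orientation: [-0.0, 0.59, 0.807, 0.001]
wrist_force: [0.5, -1.0, -0.3]
finger_gap: 0.0404
from [0.4642 0.3629 0.1595] 107.67 dist mm 105.4612840635257 per row 21.092256812705138 turn/row units 0.027
[[-0.0001, 0.0002, 0.0264], [-0.0001, 0.0002, 0.0264], [-0.0001, 0.0002, 0.0264], [-0.0001, 0.0002, 0.0264], [-0.0001, 0.0002, 0.0264]]
```

```bash
python3 -m creep '{"hand":[40,40,40,40,40],"delta_pos":[[0,0.001,0.026],[0,0,0.026],[0,0,0.026],[0,0,0.026],[0,0,0.025]],"turn":[0,0,0,0,0]}';python3 -m creep '{"hand":[0,0,0,0,0],"delta_pos":[[0,0,0],[0,0,0],[0,0,0],[0,0,0],[0,0,0]],"turn":[0,0,0,0,0]}' 70;python3 -m creep '{"hand":[0,0,0,0,0],"delta_pos":[[0,0,-0.005],[0,0,-0.03],[0,0,-0.04],[0,0,-0.04],[0,0,-0.03]],"turn":[0,0,0,0,0]}'; python3 - <<'E'
from plan import *
T=A0+0.122*ey; print('tray c',T)
for k in (-.05,0,.05): print(T+k*ex)
plan(*(T+0.05*ex),0.16,110.3,10)
E
```

```text
clock: 9.28
tcp_pos: [0.4647, 0.362, 0.0553]
orientation: [-0.0, 0.589, 0.808, 0.001]
wrist_force: [0.3, -0.7, -0.6]
finger_gap: 0.04
clock: 9.7
tcp_pos: [0.4654, 0.3618, 0.0572]
orientation: [0.0, 0.59, 0.807, 0.001]
wrist_force: [0.7, 1.1, -1.5]
finger_gap: 0.0121
clock: 10.12
tcp_pos: [0.4653, 0.3616, 0.1753]
orientation: [0.001, 0.59, 0.807, 0.001]
wrist_force: [1.0, 0.2, -2.4]
finger_gap: 0.0121
tray c [0.4892 0.1089]
[0.4423 0.0916]
[0.4892 0.1089]
[0.5361 0.1263]
from [0.4653 0.3616 0.1753] 107.67 dist mm 246.2634507961924 per row 24.626345079619238 turn/row units -0.053
[[-0.0307, -0.0005, 0.0019], [-0.0307, -0.0006, 0.0019], [-0.0307, -0.0008, 0.0019], [-0.0307, -0.0009, 0.0019], [-0.0307, -0.0011, 0.0019]]
[[-0.0307, -0.0012, 0.0019], [-0.0307, -0.0013, 0.0019], [-0.0307, -0.0015, 0.0019], [-0.0307, -0.0016, 0.0019], [-0.0307, -0.0018, 0.0019]]
```

```bash
cat > tray.py <<'E'
from plan import *
c=snap('top','tt'); P=cloud(c)
m=((P[...,2]>0.054)&(P[...,2]<0.068)&(abs(P[...,0]-0.489)<0.14)&(abs(P[...,1]-0.109)<0.12)).astype(np.uint8)
X=P[m>0]; L=(X[:,:2]-A0); q=np.c_[L@ex,L@ey]; 
print(len(q),np.percentile(q,[1,50,99],axis=0)); print(cv2.minAreaRect(X[:,:2].astype(np.float32)))
print(np.histogram(q[:,1],bins=np.arange(0.04,0.2,0.01))); print(np.histogram(q[:,0],bins=np.arange(-0.12,0.13,0.01)))
E
python3 tray.py
python3 - <<'E'
import cv2; a=cv2.imread('pics/tt.png')[170:330,280:480]; cv2.imwrite('pics/ttc.png',cv2.resize(a,None,fx=4,fy=3.7))
E
```

```text
445 [[-0.0866  0.0089]
 [-0.0045  0.126 ]
 [ 0.0999  0.2486]]
((0.5069728493690491, 0.13137787580490112), (0.23442015051841736, 0.20040005445480347), 2.5202114582061768)
(array([  0,   0, 103,  50,  15,  12,  15,  13,  14,  14,  15,  14,  13,
       128,   0]), array([0.04, 0.05, 0.06, 0.07, 0.08, 0.09, 0.1 , 0.11, 0.12, 0.13, 0.14,
       0.15, 0.16, 0.17, 0.18, 0.19]))
(array([ 0,  0,  0, 80, 16, 15, 16, 15, 15, 17, 26, 33, 16, 17, 15, 14, 15,
       15, 15, 17, 82,  1,  5,  0]), array([-0.12, -0.11, -0.1 , -0.09, -0.08, -0.07, -0.06, -0.05, -0.04,
       -0.03, -0.02, -0.01, -0.  ,  0.01,  0.02,  0.03,  0.04,  0.05,
        0.06,  0.07,  0.08,  0.09,  0.1 ,  0.11,  0.12]))
```

View pics/ttc.png

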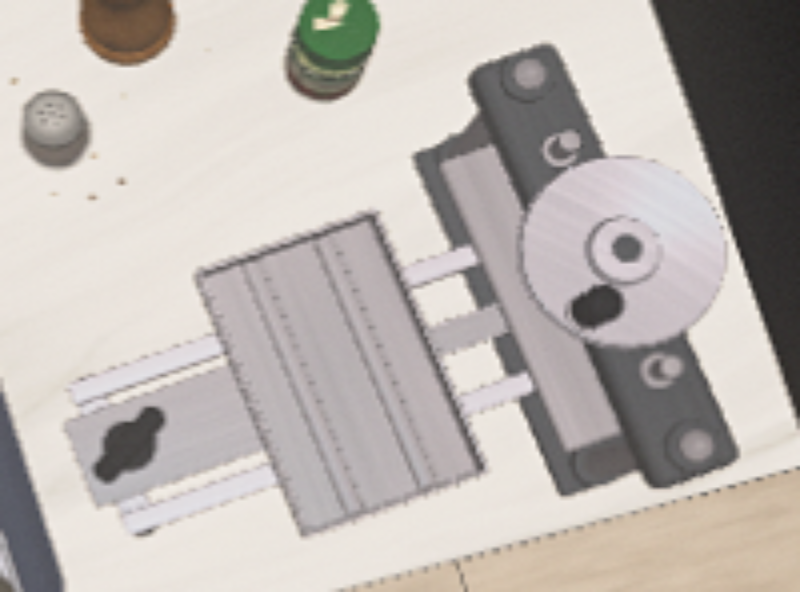

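Now a tighter fit of the tray rim, restricted to y 0.06–0.19 and |x|<0.1.

```bash
cat >> tray.py <<'E'
k=(q[:,1]>0.055)&(q[:,1]<0.185)&(abs(q[:,0])<0.094)
r=cv2.minAreaRect(X[k][:,:2].astype(np.float32)); print('TRAY',r)
C=np.array(r[0])-A0; print('in press frame',C@ex,C@ey); qq=q[k]
print('extents',np.percentile(qq,[1,99],axis=0), 'median outer rims y', np.median(qq[qq[:,1]<0.075,1]),np.median(qq[qq[:,1]>0.168,1]),'x',np.median(qq[qq[:,0]<-0.08,0]),np.median(qq[qq[:,0]>0.08,0]))
E
python3 tray.py | tail -6
python3 - <<'E'
from plan import *
L=np.array([0.4652,0.3627])-A0
E
```

```text
-0.03, -0.02, -0.01, -0.  ,  0.01,  0.02,  0.03,  0.04,  0.05,
        0.06,  0.07,  0.08,  0.09,  0.1 ,  0.11,  0.12]))
TRAY ((0.48865002393722534, 0.10898572206497192), (0.17283198237419128, 0.1109834834933281), 20.4504451751709)
in press frame -0.0004693398172153052 0.12224107626102747
extents [[-0.0866  0.0671]
 [ 0.0857  0.1777]] median outer rims y 0.06922404309575594 0.17603969651160983 x -0.08505289568318522 0.08392840401734616
```

```bash
python3 -m creep '{"hand":[0,0,0,0,0],"delta_pos":[[-0.02,0,0.002],[-0.03,-0.001,0.002],[-0.03,-0.001,0.002],[-0.03,-0.001,0.002],[-0.03,-0.001,0.002]],"turn":[-0.05,-0.05,-0.05,-0.05,-0.05]}';python3 -m creep '{"hand":[0,0,0,0,0],"delta_pos":[[-0.031,-0.001,0.002],[-0.031,-0.0015,0.002],[-0.031,-0.0015,0.002],[-0.031,-0.0015,0.002],[-0.031,-0.0015,0.002]],"turn":[-0.05,-0.05,-0.05,-0.05,-0.05]}'; python3 plan.py 0.5356 0.1264 0.116 110.3 5
```

```text
clock: 10.63
tcp_pos: [0.4961, 0.2528, 0.163]
orientation: [-0.0, 0.581, 0.814, -0.001]
wrist_force: [0.7, -0.1, -2.0]
finger_gap: 0.0125
clock: 11.05
tcp_pos: [0.5321, 0.1338, 0.155]
orientation: [-0.001, 0.572, 0.82, -0.0]
wrist_force: [-0.1, -0.3, -1.7]
finger_gap: 0.0124
from [0.5321 0.1338 0.155 ] 110.18 dist mm 39.886992526384425 per row 7.977398505276885 turn/row units -0.005
[[-0.002, 0.0002, 0.0098], [-0.002, 0.0002, 0.0098], [-0.002, 0.0002, 0.0098], [-0.002, 0.0002, 0.0098], [-0.002, 0.0002, 0.0098]]
```

```bash
python3 -m creep '{"hand":[0,0,0,0,0],"delta_pos":[[-0.005,0.0005,0.01],[-0.005,0.0005,0.01],[0,0,0.01],[0,0,0.01],[0,0,0.01]],"turn":[0,0,0,0,0]}'; python3 - <<'E'
from plan import *
c=snap('wrist','w3'); c=snap('scene','s3'); a=c['pixels'][180:380,230:480,::-1]; cv2.imwrite('pics/s3c.png',cv2.resize(a,None,fx=3,fy=3))
plan(0.5356,0.1264,0.1005,110.3,5)
E
```

```text
clock: 11.47
tcp_pos: [0.5353, 0.1287, 0.1146]
orientation: [-0.001, 0.572, 0.82, -0.0]
wrist_force: [0.7, -0.8, -2.5]
finger_gap: 0.0123
from [0.5344 0.1287 0.1138] 110.25 dist mm 13.575637897979227 per row 2.7151275795958454 turn/row units -0.002
[[-0.0006, 0.0001, 0.0033], [-0.0006, 0.0001, 0.0033], [-0.0006, 0.0001, 0.0033], [-0.0006, 0.0001, 0.0033], [-0.0006, 0.0001, 0.0033]]
```

View pics/s3c.png

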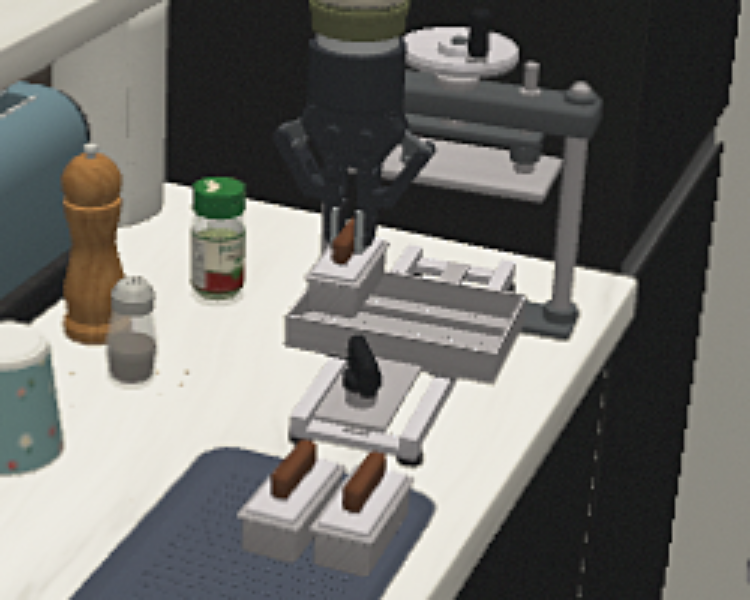

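View pics/w3.png

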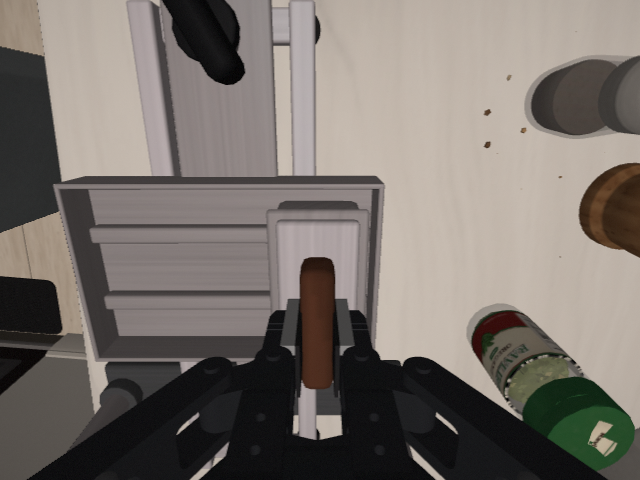

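The mould is held level inside the tray rim at its +x side (rim corner at (183,383) in the wrist view). Lowering to release.

```bash
python3 -m creep '{"hand":[0,0,0,0,0],"delta_pos":[[-0.002,0.001,0.005],[-0.001,0,0.005],[0,0,0.005],[0,0,0.003],[0,0,0]],"turn":[0,0,0,0,0]}'
```

```text
clock: 11.98
tcp_pos: [0.5374, 0.1259, 0.1009]
orientation: [-0.0, 0.572, 0.82, -0.0]
wrist_force: [0.2, -0.4, -2.1]
finger_gap: 0.0119
```

```bash
python3 -m creep '{"hand":[0,0,0,0,0],"delta_pos":[[0,0,0.002],[0,0,0],[0,0,0],[0,0,0],[0,0,0]],"turn":[0,0,0,0,0]}'
```

```text
clock: 12.4
tcp_pos: [0.5379, 0.1259, 0.1001]
orientation: [0.0, 0.572, 0.82, 0.0]
wrist_force: [0.0, -0.1, -3.4]
finger_gap: 0.0122
```

```bash
python3 -m creep '{"hand":[0,0,0,0,0],"delta_pos":[[0,0,0.0015],[0,0,0],[0,0,0],[0,0,0],[0,0,0]],"turn":[0,0,0,0,0]}'
```

```text
clock: 12.82
tcp_pos: [0.5377, 0.1259, 0.0987]
orientation: [-0.0, 0.572, 0.82, 0.0]
wrist_force: [-0.2, 0.2, -3.2]
finger_gap: 0.0121
```

```bash
python3 -m creep '{"hand":[0,0,0,0,0],"delta_pos":[[0,0,0.0025],[0,0,0],[0,0,0],[0,0,0],[0,0,0]],"turn":[0,0,0,0,0]}'
```

```text
clock: 13.23
tcp_pos: [0.5382, 0.126, 0.0972]
orientation: [0.0, 0.572, 0.82, 0.0]
wrist_force: [0.3, -0.4, 2.7]
finger_gap: 0.0123
```

```bash
python3 -m creep '{"hand":[36,36,36,36,36],"delta_pos":[[0,0,0],[0,0,0],[0,0,0],[0,0,-0.03],[0,0,-0.05]],"turn":[0,0,0,0,0]}'; python3 plan.py 0.4043 0.3537 0.15 106.2 10
```

```text
clock: 13.65
tcp_pos: [0.5343, 0.1255, 0.1568]
orientation: [-0.004, 0.572, 0.82, -0.003]
wrist_force: [0.5, 0.3, 0.2]
finger_gap: 0.0358
from [0.5343 0.1255 0.1568] 110.16 dist mm 262.66002450404113 per row 26.266002450404113 turn/row units 0.079
[[0.0324, -0.0054, 0.0009], [0.0323, -0.0056, 0.0009], [0.0323, -0.0059, 0.0009], [0.0323, -0.0061, 0.0009], [0.0322, -0.0063, 0.0009]]
[[0.0322, -0.0065, 0.0009], [0.0321, -0.0068, 0.0009], [0.0321, -0.007, 0.0009], [0.032, -0.0072, 0.0009], [0.032, -0.0074, 0.0009]]
```

```bash
cat > bars.py <<'E'
from plan import *
def bars(cam,name,zlo=0.052,zhi=0.068,box=(0.2,0.6,0.2,0.55)):
    c=snap(cam,name); P=cloud(c)
    m=((P[...,2]>zlo)&(P[...,2]<zhi)&(P[...,0]>box[0])&(P[...,0]<box[1])&(P[...,1]>box[2])&(P[...,1]<box[3])).astype(np.uint8)
    n,l,st,ce=cv2.connectedComponentsWithStats(m)
    for i in range(1,n):
        if st[i][4]>60:
            X=P[l==i]; r=cv2.minAreaRect(X[:,:2].astype(np.float32)); V=np.linalg.svd(X[:,:2]-X[:,:2].mean(0),full_matrices=False)[2][0]
            d=np.array(r[0])-A0
            print('px',np.round(ce[i][::-1]),'ctr',np.round(r[0],4),'size',np.round(r[1],4),'head',round(float(np.degrees(np.arctan2(V[1],V[0]))%180),1),'z',X[:,2].mean().round(4),'press',np.round([d@ex,d@ey],4))
E
python3 -m creep '{"hand":[36,36,36,36,36],"delta_pos":[[0.032,-0.0055,0],[0.032,-0.0055,0],[0.032,-0.006,0],[0.032,-0.006,0],[0.032,-0.006,0]],"turn":[0.08,0.08,0.08,0.08,0.08]}'; python3 - <<'E'
from bars import *
bars('wrist','w4'); bars('top','t4'); print('tray'); bars('top','t5',0.095,0.115,(0.35,0.65,0,0.25))
plan(0.4043,0.3537,0.15,106.2,5)
E
```

```text
clock: 14.07
tcp_pos: [0.4727, 0.2398, 0.1607]
orientation: [-0.0, 0.587, 0.81, 0.0]
wrist_force: [-0.2, 0.6, -0.5]
finger_gap: 0.0364
px [ 45. 184.] ctr [0.3601 0.3313] size [0.0148 0.0496] head 106.5 z 0.0608 press [-0.0439  0.3754]
px [ 42. 269.] ctr [0.4059 0.3486] size [0.0144 0.0454] head 105.7 z 0.0612 press [0.005  0.3757]
px [ 49. 619.] ctr [0.5982 0.4082] size [0.0035 0.0259] head 90.5 z 0.0594 press [0.2061 0.3649]
px [243. 280.] ctr [0.4469 0.2334] size [0.0128 0.0504] head 144.6 z 0.0613 press [0.0035 0.2534]
px [308. 254.] ctr [0.4059 0.3538] size [0.0147 0.0545] head 104.1 z 0.0612 press [0.0068 0.3806]
px [329. 262.] ctr [0.361  0.3352] size [0.0138 0.0534] head 108.5 z 0.0613 press [-0.0417  0.3787]
tray
px [245. 358.] ctr [0.5389 0.1272] size [0.0143 0.0526] head 110.0 z 0.103 press [0.053  0.1219]
from [0.4724 0.2402 0.1607] 108.35 dist mm 132.83936238241947 per row 26.567872476483892 turn/row units 0.086
[[0.0323, -0.0072, 0.0027], [0.0322, -0.0075, 0.0027], [0.0322, -0.0077, 0.0027], [0.0321, -0.008, 0.0027], [0.0321, -0.0082, 0.0027]]
```

Mould 1 stands at +53 mm across and about 0 mm along the slide, bar top at 103 mm, aligned. Now mould 2.

```bash
python3 -m creep '{"hand":[36,36,36,36,36],"delta_pos":[[0.032,-0.007,0.003],[0.032,-0.007,0.003],[0.032,-0.0075,0.003],[0.032,-0.008,0.003],[0.032,-0.008,0.003]],"turn":[0.08,0.08,0.08,0.08,0.08]}'; python3 plan.py 0.405 0.3537 0.0565 106 5
```

```text
clock: 14.63
tcp_pos: [0.4069, 0.3523, 0.1485]
orientation: [0.0, 0.601, 0.799, 0.0]
wrist_force: [1.1, -0.3, 0.5]
finger_gap: 0.0359
from [0.4069 0.3523 0.1485] 106.05 dist mm 92.06757777004395 per row 18.41351555400879 turn/row units 0.002
[[0.0005, -0.0004, 0.023], [0.0005, -0.0004, 0.023], [0.0005, -0.0004, 0.023], [0.0005, -0.0004, 0.023], [0.0005, -0.0004, 0.023]]
```

```bash
python3 -m creep '{"hand":[36,36,36,36,36],"delta_pos":[[0.002,-0.0015,0.023],[0,0,0.023],[0,0,0.023],[0,0,0.023],[0,0,0.023]],"turn":[0,0,0,0,0]}';python3 -m creep '{"hand":[0,0,0,0,0],"delta_pos":[[0,0,0],[0,0,0],[0,0,0],[0,0,0],[0,0,0]],"turn":[0,0,0,0,0]}' 70;python3 -m creep '{"hand":[0,0,0,0,0],"delta_pos":[[0,0,-0.005],[0,0,-0.03],[0,0,-0.04],[0,0,-0.04],[0,0,-0.02]],"turn":[0,0,0,0,0]}'; python3 - <<'E'
from plan import *
T=np.array([0.4887,0.109])
plan(*(T+0.002*ex+0.005*ey),0.155,110.3,10)
E
```

```text
clock: 15.05
tcp_pos: [0.4058, 0.3527, 0.0558]
orientation: [0.0, 0.601, 0.799, 0.0]
wrist_force: [0.2, 0.1, -0.3]
finger_gap: 0.0361
clock: 15.47
tcp_pos: [0.4056, 0.3536, 0.0576]
orientation: [0.0, 0.601, 0.799, 0.001]
wrist_force: [-0.1, -0.2, -3.0]
finger_gap: 0.0121
clock: 15.88
tcp_pos: [0.4063, 0.3543, 0.1693]
orientation: [0.001, 0.601, 0.8, 0.003]
wrist_force: [1.3, 0.8, -3.2]
finger_gap: 0.0125
from [0.4063 0.3543 0.1693] 106.18 dist mm 254.17256923955205 per row 25.417256923955204 turn/row units -0.082
[[-0.0317, 0.0016, 0.0018], [-0.0317, 0.0013, 0.0018], [-0.0317, 0.0011, 0.0018], [-0.0317, 0.0009, 0.0018], [-0.0317, 0.0006, 0.0018]]
[[-0.0317, 0.0004, 0.0018], [-0.0317, 0.0002, 0.0018], [-0.0317, -0.0, 0.0018], [-0.0317, -0.0003, 0.0018], [-0.0317, -0.0005, 0.0018]]
```

```bash
python3 -m creep '{"hand":[0,0,0,0,0],"delta_pos":[[-0.025,0.0015,0.002],[-0.032,0.001,0.002],[-0.032,0.001,0.002],[-0.032,0.001,0.002],[-0.032,0.0005,0.002]],"turn":[-0.08,-0.08,-0.08,-0.08,-0.08]}';python3 -m creep '{"hand":[0,0,0,0,0],"delta_pos":[[-0.032,0.0005,0.002],[-0.032,0,0.002],[-0.032,0,0.002],[-0.032,0,0.002],[-0.034,-0.0005,0.002]],"turn":[-0.08,-0.08,-0.08,-0.08,-0.08]}'; python3 - <<'E'
from plan import *
T=np.array([0.4887,0.109])
plan(*(T+0.002*ex),0.115,110.3,5)
E
```

```text
clock: 16.3
tcp_pos: [0.4448, 0.2366, 0.1575]
orientation: [0.0, 0.586, 0.81, 0.001]
wrist_force: [-0.1, 0.3, -3.1]
finger_gap: 0.0123
clock: 16.72
tcp_pos: [0.487, 0.114, 0.1495]
orientation: [0.0, 0.572, 0.82, 0.0]
wrist_force: [0.2, 0.2, -3.6]
finger_gap: 0.0122
from [0.487  0.114  0.1495] 110.21 dist mm 34.94216013600765 per row 6.98843202720153 turn/row units -0.003
[[-0.0013, 0.0005, 0.0086], [-0.0013, 0.0005, 0.0086], [-0.0013, 0.0005, 0.0086], [-0.0013, 0.0005, 0.0086], [-0.0013, 0.0005, 0.0086]]
```

```bash
python3 -m creep '{"hand":[0,0,0,0,0],"delta_pos":[[-0.003,0.0015,0],[-0.0035,0.001,0.01],[0,0,0.012],[0,0,0.012],[0,0,0.01]],"turn":[0,0,0,0,0]}'; python3 - <<'E'
from plan import *
c=snap('wrist','w6'); s=env.get_state(); print(s['tcp_pos'],s['wrist_force'])
E
```

```text
clock: 17.13
tcp_pos: [0.4893, 0.1116, 0.112]
orientation: [-0.001, 0.572, 0.82, -0.0]
wrist_force: [-0.5, 0.7, -3.5]
finger_gap: 0.0123
[0.4883 0.1115 0.1105] [ 0.2168  0.0314 -3.8947]
```

View pics/w6.png

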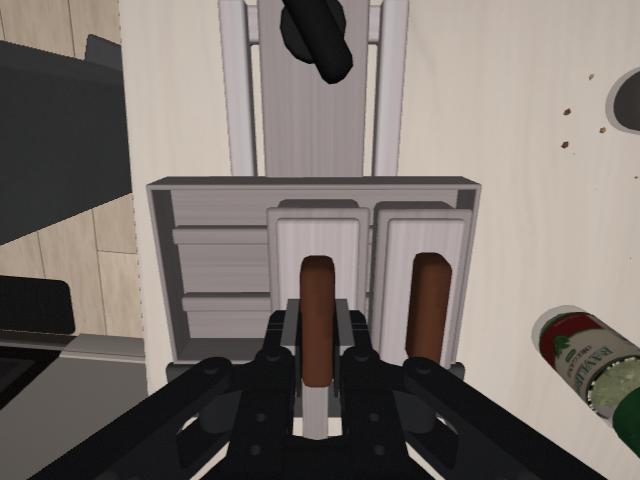

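Mould 2 hangs beside mould 1 (upright at (270,430)) with a clear gap. Lowering.

```bash
python3 -m creep '{"hand":[0,0,0,0,0],"delta_pos":[[-0.0015,0.001,0.005],[0,0,0.005],[0,0,0.004],[0,0,0.002],[0,0,0]],"turn":[0,0,0,0,0]}'; python3 -m creep '{"hand":[0,0,0,0,0],"delta_pos":[[0,0,0.001],[0,0,0],[0,0,0],[0,0,0],[0,0,0]],"turn":[0,0,0,0,0]}'
```

```text
clock: 17.6
tcp_pos: [0.4914, 0.11, 0.1004]
orientation: [-0.0, 0.572, 0.82, -0.0]
wrist_force: [-0.5, 0.1, -4.4]
finger_gap: 0.0124
clock: 18.02
tcp_pos: [0.4917, 0.1099, 0.1001]
orientation: [0.0, 0.572, 0.82, 0.0]
wrist_force: [-0.4, 0.7, -2.8]
finger_gap: 0.0124
```

```bash
python3 -m creep '{"hand":[0,0,0,0,0],"delta_pos":[[0,0,0.004],[0,0,0],[0,0,0],[0,0,0],[0,0,0]],"turn":[0,0,0,0,0]}'
```

```text
clock: 18.43
tcp_pos: [0.4922, 0.11, 0.0973]
orientation: [0.001, 0.572, 0.82, 0.001]
wrist_force: [-0.5, 0.3, 4.7]
finger_gap: 0.0124
```

```bash
python3 -m creep '{"hand":[32,32,32,32,32],"delta_pos":[[0,0,0],[0,0,0],[0,0,0],[0,0,-0.03],[0,0,-0.05]],"turn":[0,0,0,0,0]}'; python3 plan.py 0.361 0.334 0.15 107.5 10
```

```text
clock: 18.85
tcp_pos: [0.488, 0.1096, 0.1571]
orientation: [-0.004, 0.572, 0.82, -0.003]
wrist_force: [0.3, -0.3, -0.1]
finger_gap: 0.0319
from [0.488  0.1096 0.1571] 110.16 dist mm 257.9125725197621 per row 25.79125725197621 turn/row units 0.053
[[0.0318, -0.0052, 0.0009], [0.0318, -0.0054, 0.0009], [0.0317, -0.0055, 0.0009], [0.0317, -0.0057, 0.0009], [0.0317, -0.0058, 0.0009]]
[[0.0317, -0.006, 0.0009], [0.0316, -0.0061, 0.0009], [0.0316, -0.0063, 0.0009], [0.0316, -0.0064, 0.0009], [0.0316, -0.0066, 0.0009]]
```

```bash
python3 -m creep '{"hand":[36,36,36,36,36],"delta_pos":[[0.032,-0.005,0],[0.032,-0.0055,0],[0.032,-0.0055,0],[0.032,-0.006,0],[0.032,-0.006,0]],"turn":[0.05,0.05,0.05,0.05,0.05]}'; python3 - <<'E'
from bars import *
bars('wrist','w7'); bars('top','t7'); print('tray'); bars('top','t8',0.095,0.115,(0.35,0.65,0,0.25))
E
```

```text
clock: 19.27
tcp_pos: [0.4265, 0.2237, 0.1606]
orientation: [-0.0, 0.582, 0.813, -0.0]
wrist_force: [0.2, -0.1, -0.1]
finger_gap: 0.0359
px [ 44. 270.] ctr [0.3594 0.3305] size [0.0144 0.0485] head 106.8 z 0.0612 press [-0.0448  0.3748]
px [240. 349.] ctr [0.4445 0.234 ] size [0.0135 0.0469] head 152.8 z 0.0612 press [0.0015 0.2548]
px [260. 328.] ctr [0.4348 0.2167] size [0.0053 0.0202] head 140.0 z 0.0607 press [-0.0136  0.2419]
px [329. 262.] ctr [0.3607 0.3359] size [0.0137 0.0518] head 108.2 z 0.0617 press [-0.0417  0.3794]
tray
px [245. 359.] ctr [0.5397 0.1247] size [0.0142 0.0488] head 110.2 z 0.1033 press [0.0529 0.1193]
px [266. 366.] ctr [0.4939 0.1087] size [0.0139 0.0478] head 110.4 z 0.1032 press [0.0044 0.1202]
```

```bash
python3 plan.py 0.3603 0.3338 0.12 107.5 5
```

```text
from [0.4264 0.224  0.1605] 109.11 dist mm 134.43968618363093 per row 26.887937236726184 turn/row units 0.064
[[0.0314, -0.0066, 0.0101], [0.0313, -0.0068, 0.0101], [0.0313, -0.007, 0.0101], [0.0312, -0.0071, 0.0101], [0.0312, -0.0073, 0.0101]]
```

```bash
python3 -m creep '{"hand":[36,36,36,36,36],"delta_pos":[[0.031,-0.0066,0.005],[0.031,-0.007,0.005],[0.031,-0.007,0.01],[0.031,-0.007,0.01],[0.0315,-0.007,0.015]],"turn":[0.06,0.06,0.06,0.06,0.06]}'; python3 plan.py 0.3603 0.3338 0.0565 107.5 5
```

```text
clock: 19.83
tcp_pos: [0.3628, 0.3327, 0.1249]
orientation: [0.0, 0.593, 0.805, 0.001]
wrist_force: [0.4, 0.5, 0.0]
finger_gap: 0.0358
from [0.3628 0.3327 0.1249] 107.3 dist mm 68.47246175793283 per row 13.694492351586566 turn/row units -0.008
[[0.0004, -0.0005, 0.0171], [0.0004, -0.0005, 0.0171], [0.0004, -0.0005, 0.0171], [0.0004, -0.0005, 0.0171], [0.0004, -0.0005, 0.0171]]
```

```bash
python3 -m creep '{"hand":[36,36,36,36,36],"delta_pos":[[0.001,-0.0015,0.017],[0,0,0.017],[0,0,0.017],[0,0,0.017],[0,0,0.015]],"turn":[0,0,0,0,0]}';python3 -m creep '{"hand":[0,0,0,0,0],"delta_pos":[[0,0,0],[0,0,0],[0,0,0],[0,0,0],[0,0,0]],"turn":[0,0,0,0,0]}' 70;python3 -m creep '{"hand":[0,0,0,0,0],"delta_pos":[[0,0,-0.005],[0,0,-0.03],[0,0,-0.04],[0,0,-0.04],[0,0,-0.02]],"turn":[0,0,0,0,0]}'; python3 - <<'E'
from plan import *
T=np.array([0.4887,0.109])
plan(*(T-0.048*ex+0.005*ey),0.155,110.3,10)
E
```

```text
clock: 20.25
tcp_pos: [0.3612, 0.3319, 0.0573]
orientation: [0.0, 0.592, 0.806, -0.0]
wrist_force: [0.3, 0.4, -0.1]
finger_gap: 0.0357
clock: 20.67
tcp_pos: [0.3611, 0.3327, 0.0588]
orientation: [0.0, 0.592, 0.806, 0.0]
wrist_force: [-0.2, -0.4, -2.2]
finger_gap: 0.012
clock: 21.08
tcp_pos: [0.3619, 0.3336, 0.1705]
orientation: [0.001, 0.592, 0.806, 0.002]
wrist_force: [1.0, 0.9, -3.3]
finger_gap: 0.012
from [0.3619 0.3336 0.1705] 107.43 dist mm 250.2321060359635 per row 25.02321060359635 turn/row units -0.057
[[-0.0312, 0.0007, 0.0019], [-0.0312, 0.0005, 0.0019], [-0.0312, 0.0004, 0.0019], [-0.0312, 0.0002, 0.0019], [-0.0312, 0.0001, 0.0019]]
[[-0.0312, -0.0001, 0.0019], [-0.0312, -0.0002, 0.0019], [-0.0312, -0.0004, 0.0019], [-0.0312, -0.0006, 0.0019], [-0.0312, -0.0007, 0.0019]]
```

```bash
python3 -m creep '{"hand":[0,0,0,0,0],"delta_pos":[[-0.025,0.0007,0.002],[-0.031,0.0005,0.002],[-0.031,0.0004,0.002],[-0.031,0,0.002],[-0.031,0,0.002]],"turn":[-0.055,-0.055,-0.055,-0.055,-0.055]}';python3 -m creep '{"hand":[0,0,0,0,0],"delta_pos":[[-0.031,0,0.002],[-0.031,0,0.002],[-0.031,-0.0005,0.002],[-0.031,-0.0005,0.002],[-0.034,-0.0005,0.002]],"turn":[-0.055,-0.055,-0.055,-0.055,-0.055]}'; python3 - <<'E'
from plan import *
T=np.array([0.4887,0.109])
plan(*(T-0.048*ex),0.115,110.3,5)
E
```

```text
clock: 21.5
tcp_pos: [0.3988, 0.2188, 0.1589]
orientation: [0.0, 0.582, 0.813, 0.0]
wrist_force: [-0.0, 0.6, -2.9]
finger_gap: 0.0121
clock: 21.92
tcp_pos: [0.4396, 0.0991, 0.1509]
orientation: [0.0, 0.572, 0.82, 0.0]
wrist_force: [0.8, 0.9, -3.0]
finger_gap: 0.0122
from [0.4396 0.0991 0.1509] 110.21 dist mm 36.77208085619127 per row 7.354416171238254 turn/row units -0.003
[[-0.0019, 0.0004, 0.009], [-0.0019, 0.0004, 0.009], [-0.0019, 0.0004, 0.009], [-0.0019, 0.0004, 0.009], [-0.0019, 0.0004, 0.009]]
```

```bash
python3 -m creep '{"hand":[0,0,0,0,0],"delta_pos":[[-0.004,0.001,0],[-0.0035,0.0005,0.01],[0,0,0.012],[0,0,0.012],[0,0,0.01]],"turn":[0,0,0,0,0]}'; python3 - <<'E'
from plan import *
c=snap('wrist','w8'); s=env.get_state(); print(s['tcp_pos'],s['wrist_force'])
E
```

```text
clock: 22.33
tcp_pos: [0.4415, 0.0956, 0.1136]
orientation: [-0.001, 0.572, 0.82, -0.0]
wrist_force: [0.4, 0.5, -2.6]
finger_gap: 0.0121
[0.4405 0.0956 0.1122] [-0.8547 -0.3612 -3.5244]
```

View pics/w8.png

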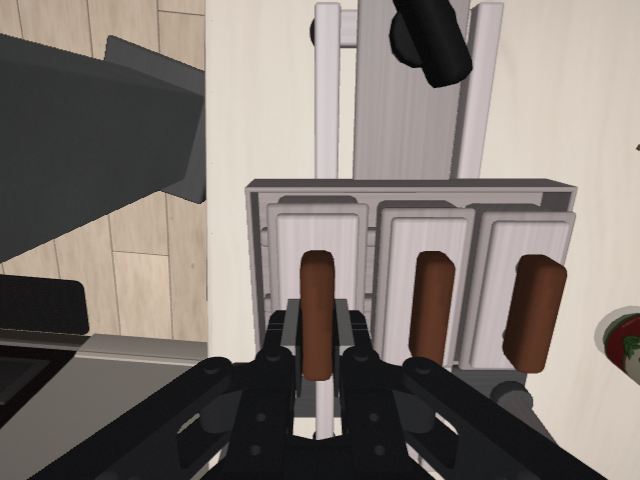

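Mould 3 hangs clear of mould 2, and all three fit inside the rim. Lowering.

```bash
python3 -m creep '{"hand":[0,0,0,0,0],"delta_pos":[[-0.002,0.001,0.005],[0,0,0.005],[0,0,0.004],[0,0,0.002],[0,0,0]],"turn":[0,0,0,0,0]}'; python3 -m creep '{"hand":[0,0,0,0,0],"delta_pos":[[0,0,0.0015],[0,0,0.0015],[0,0,0],[0,0,0],[0,0,0]],"turn":[0,0,0,0,0]}'
```

```text
clock: 22.8
tcp_pos: [0.4437, 0.0937, 0.102]
orientation: [-0.0, 0.572, 0.82, -0.0]
wrist_force: [-0.2, -0.2, -2.5]
finger_gap: 0.0123
clock: 23.22
tcp_pos: [0.444, 0.0936, 0.1]
orientation: [0.0, 0.572, 0.82, 0.0]
wrist_force: [-0.7, 1.4, -3.5]
finger_gap: 0.0121
```

```bash
python3 -m creep '{"hand":[0,0,0,0,0],"delta_pos":[[0,0,0.0025],[0,0,0],[0,0,0],[0,0,0],[0,0,0]],"turn":[0,0,0,0,0]}'
```

```text
clock: 23.63
tcp_pos: [0.4444, 0.0935, 0.0996]
orientation: [0.001, 0.572, 0.82, 0.0]
wrist_force: [-3.7, -1.3, 12.0]
finger_gap: 0.012
```

```bash
python3 -m creep '{"hand":[32,32,32,32,32],"delta_pos":[[0,0,-0.001],[0,0,0],[0,0,0],[0,0,-0.04],[0,0,-0.05]],"turn":[0,0,0,0,0]}'; python3 -m creep '{"hand":[40,40,40,40,40],"delta_pos":[[0.03,0,0],[0.035,0,0],[0.035,0,0],[0.03,0,0],[0.03,0,0]],"turn":[0,0,-1,-1,-1]}'; python3 - <<'E'
from bars import *
bars('wrist','w9',0.066,0.09,(0.35,0.55,0.18,0.3)); print('tray'); bars('top','t9',0.095,0.115,(0.35,0.65,0,0.25)); bars('top','t9b',0.074,0.09,(0.35,0.65,0,0.25))
print(cur()[0],cur()[2])
E
```

```text
clock: 24.05
tcp_pos: [0.4411, 0.0935, 0.1686]
orientation: [-0.003, 0.572, 0.82, -0.002]
wrist_force: [1.1, 0.4, -0.9]
finger_gap: 0.0321
clock: 24.47
tcp_pos: [0.394, 0.2124, 0.1708]
orientation: [0.0, 0.459, 0.889, 0.0]
wrist_force: [0.5, -0.3, -0.4]
finger_gap: 0.0399
px [273. 388.] ctr [0.4426 0.2259] size [0.0141 0.0515] head 139.8 z 0.0798 press [-0.0031  0.2479]
tray
px [245. 357.] ctr [0.5384 0.1283] size [0.0142 0.0558] head 110.0 z 0.1029 press [0.0528 0.1231]
px [266. 366.] ctr [0.4934 0.1103] size [0.0139 0.0498] head 109.9 z 0.1029 press [0.0045 0.1218]
px [288. 375.] ctr [0.4456 0.0925] size [0.0139 0.0446] head 109.6 z 0.1031 press [-0.0466  0.1217]
px [246. 357.] ctr [0.5386 0.1279] size [0.0448 0.0912] head 105.4 z 0.0808 press [0.0529 0.1226]
px [265. 371.] ctr [0.4965 0.1017] size [0.0454 0.0669] head 103.3 z 0.0808 press [0.0044 0.1127]
px [287. 379.] ctr [0.4494 0.082 ] size [0.0451 0.0579] head 113.6 z 0.0807 press [-0.0467  0.1106]
[0.3933 0.2122 0.1706] 125.31007982698551
```

View pics/w9.png

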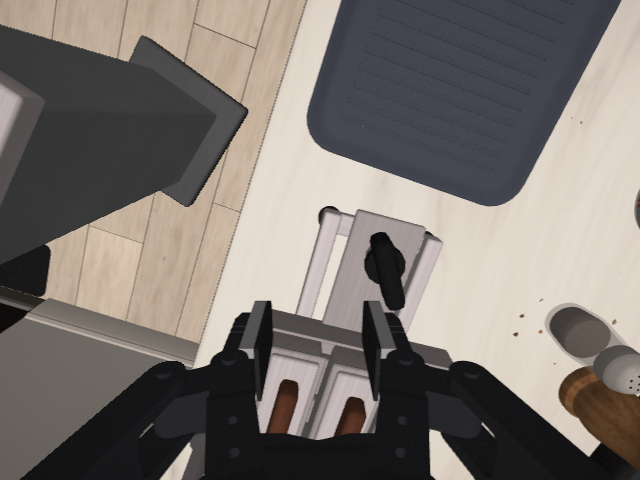

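View pics/t9.png

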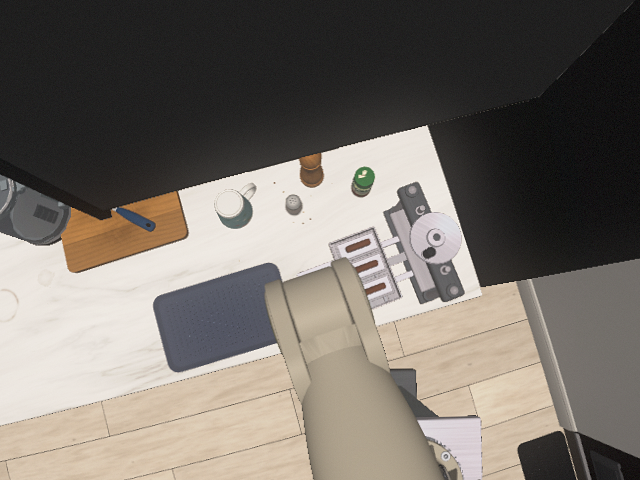

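All three moulds stand in the tray at x = +53, +4.5 and −47 mm, y≈0, bar tops at 103 mm and aligned. Knob wing at heading 139.8°. I'll regrip it.

```bash
python3 plan.py 0.4432 0.2272 0.13 140 5
```

```text
from [0.3933 0.2122 0.1706] 125.31 dist mm 66.02483740197455 per row 13.20496748039491 turn/row units -0.588
[[-0.0041, 0.0123, 0.0101], [-0.0048, 0.0121, 0.0101], [-0.0054, 0.0119, 0.0101], [-0.006, 0.0116, 0.0101], [-0.0066, 0.0112, 0.0101]]
```

```bash
python3 -m creep '{"hand":[45,45,45,45,45],"delta_pos":[[-0.004,0.012,0.01],[-0.005,0.012,0.01],[-0.005,0.012,0.01],[-0.006,0.012,0.01],[-0.007,0.011,0.01]],"turn":[-0.6,-0.6,-0.6,-0.6,-0.6]}'; python3 - <<'E'
from bars import *
bars('wrist','w10',0.068,0.09,(0.35,0.55,0.18,0.3))
plan(0.4432,0.2272,0.067,140,5)
E
```

```text
clock: 25.03
tcp_pos: [0.4452, 0.2254, 0.1302]
orientation: [0.0, 0.341, 0.94, 0.0]
wrist_force: [-0.7, 0.2, -0.1]
finger_gap: 0.0446
px [271. 317.] ctr [0.4426 0.2261] size [0.014  0.0508] head 140.0 z 0.0804 press [-0.003  0.248]
from [0.4465 0.2255 0.1288] 140.28 dist mm 61.94680957026626 per row 12.389361914053252 turn/row units 0.011
[[0.0009, -0.0002, 0.0155], [0.0009, -0.0002, 0.0155], [0.0009, -0.0002, 0.0155], [0.0009, -0.0002, 0.0155], [0.0009, -0.0002, 0.0155]]
```

```bash
python3 -m creep '{"hand":[45,45,45,45,45],"delta_pos":[[0.003,-0.001,0.016],[0.0015,-0.0005,0.016],[0,0,0.016],[0,0,0.016],[0,0,0.014]],"turn":[0,0,0,0,0]}';python3 -m creep '{"hand":[0,0,0,0,0],"delta_pos":[[0,0,0],[0,0,0],[0,0,0],[0,0,0],[0,0,0]],"turn":[0,0,0,0,0]}' 60
```

```text
clock: 25.5
tcp_pos: [0.4405, 0.2266, 0.0677]
orientation: [-0.0, 0.342, 0.94, -0.0]
wrist_force: [-0.0, 0.2, 1.0]
finger_gap: 0.0451
clock: 25.92
tcp_pos: [0.442, 0.2277, 0.069]
orientation: [0.001, 0.341, 0.94, 0.001]
wrist_force: [5.6, 1.3, -4.7]
finger_gap: 0.0127
```

```bash
python3 -m creep '{"hand":[0,0,0,0,0],"delta_pos":[[-0.004,-0.001,0],[-0.008,-0.005,0],[-0.013,-0.0075,0],[-0.013,-0.0075,0],[-0.013,-0.0075,0]],"turn":[0,0,0,0,0]}';python3 -m creep '{"hand":[0,0,0,0,0],"delta_pos":[[-0.013,-0.0075,0],[-0.013,-0.0075,0],[-0.013,-0.0075,0],[-0.013,-0.0075,0],[-0.013,-0.0075,0]],"turn":[0,0,0,0,0]}';python3 -m creep '{"hand":[0,0,0,0,0],"delta_pos":[[-0.01,-0.0055,0],[-0.004,-0.002,0],[0,0,0],[0,0,0],[0,0,0]],"turn":[0,0,0,0,0]}'
```

```text
clock: 26.33
tcp_pos: [0.4582, 0.1843, 0.0691]
orientation: [0.001, 0.34, 0.94, 0.001]
wrist_force: [3.2, 3.7, -3.6]
finger_gap: 0.0127
clock: 26.75
tcp_pos: [0.479, 0.1277, 0.069]
orientation: [0.001, 0.34, 0.94, 0.001]
wrist_force: [3.4, 4.5, -3.6]
finger_gap: 0.013
clock: 27.17
tcp_pos: [0.4836, 0.1157, 0.069]
orientation: [0.001, 0.341, 0.94, 0.0]
wrist_force: [5.0, -0.5, 1.0]
finger_gap: 0.0129
```

```bash
python3 -m creep '{"hand":[0,0,0,0,0],"delta_pos":[[-0.003,-0.002,0],[0,0,0],[0,0,0],[0,0,0],[0,0,0]],"turn":[0,0,0,0,0]}'
```

```text
clock: 27.58
tcp_pos: [0.4839, 0.1146, 0.069]
orientation: [0.0, 0.34, 0.94, 0.002]
wrist_force: [4.4, 4.7, 1.5]
finger_gap: 0.0129
```

```bash
python3 -m creep '{"hand":[0,0,0,0,0],"delta_pos":[[-0.003,-0.002,0],[0,0,0],[0,0,0],[0,0,0],[0,0,0]],"turn":[0,0,0,0,0]}'
```

```text
clock: 28.0
tcp_pos: [0.4839, 0.1143, 0.069]
orientation: [-0.001, 0.339, 0.941, 0.004]
wrist_force: [1.6, 13.8, 3.2]
finger_gap: 0.0128
```

At the home stop (13.8 N, 121 mm travelled). Now locking the knob, turning clockwise in steps.

```bash
python3 -m creep '{"hand":[0,0,0,0,0],"delta_pos":[[0,0,0],[0,0,0],[0,0,0],[0,0,0],[0,0,0]],"turn":[1,1,1,1,0]}'; python3 - <<'E'
from h import *
s=env.get_state(); print(s['wrist_force'],s['ft_torque'])
E
```

```text
clock: 28.42
tcp_pos: [0.4849, 0.115, 0.069]
orientation: [-0.002, 0.499, 0.867, 0.005]
wrist_force: [5.2, 16.5, -0.2]
finger_gap: 0.0125
[ 5.206  16.5011 -0.1554] [ 3.2356 -0.7615 -0.1095]
```

```bash
python3 -m creep '{"hand":[0,0,0,0,0],"delta_pos":[[0.001,0.0005,0],[0,0,0],[0,0,0],[0,0,0],[0,0,0]],"turn":[1,1,1,1,0]}'; python3 - <<'E'
from h import *
s=env.get_state(); print(s['wrist_force'],s['ft_torque'])
E
```

```text
clock: 28.83
tcp_pos: [0.4861, 0.1156, 0.0691]
orientation: [-0.001, 0.642, 0.767, 0.005]
wrist_force: [7.4, 15.4, -1.5]
finger_gap: 0.013
[ 7.3663 15.4044 -1.5424] [ 2.9644 -1.3686 -0.0553]
```

```bash
python3 -m creep '{"hand":[0,0,0,0,0],"delta_pos":[[0.001,0.001,0],[0,0,0],[0,0,0],[0,0,0],[0,0,0]],"turn":[1,1,1,1,0]}'; python3 - <<'E'
from h import *
s=env.get_state(); print(s['wrist_force'],s['ft_torque'])
E
```

```text
clock: 29.25
tcp_pos: [0.4873, 0.1157, 0.0691]
orientation: [-0.001, 0.765, 0.644, 0.004]
wrist_force: [8.9, 12.7, -2.9]
finger_gap: 0.0128
[ 8.9396 12.7088 -2.8997] [ 2.3904 -1.6582 -0.0538]
```

```bash
python3 -m creep '{"hand":[0,0,0,0,0],"delta_pos":[[0.001,0.001,0],[0,0,0],[0,0,0],[0,0,0],[0,0,0]],"turn":[0.5,0.3,0,0,0]}'; python3 - <<'E'
from h import *
s=env.get_state(); print(s['wrist_force'],s['ft_torque'])
E
python3 -m creep '{"hand":[45,45,45,45,45],"delta_pos":[[0,0,0],[0,0,0],[0,0,-0.02],[0,0,-0.04],[0,0,-0.05]],"turn":[0,0,0,0,0]}'; python3 - <<'E'
from bars import *
bars('wrist','w11',0.068,0.09,(0.35,0.6,0.05,0.3))
c=snap('top','t11'); c=snap('scene','s11'); a=c['pixels'][170:330,300:480,::-1]; cv2.imwrite('pics/s11c.png',cv2.resize(a,None,fx=4,fy=3.7))
E
```

```text
clock: 29.67
tcp_pos: [0.4876, 0.1157, 0.0691]
orientation: [-0.001, 0.786, 0.618, 0.003]
wrist_force: [7.3, 10.4, -2.7]
finger_gap: 0.0132
[ 7.3488 10.3714 -2.6643] [ 1.905  -1.2598 -0.0181]
clock: 30.08
tcp_pos: [0.4816, 0.1124, 0.1542]
orientation: [-0.003, 0.787, 0.617, -0.004]
wrist_force: [0.8, 0.6, 0.4]
finger_gap: 0.0449
px [255. 326.] ctr [0.4858 0.1126] size [0.0503 0.0139] head 76.2 z 0.0806 press [-0.0019  0.1266]
px [309. 476.] ctr [0.5688 0.0558] size [0.0384 0.0123] head 11.3 z 0.0773 press [0.0563 0.0445]
```

View pics/w11.png

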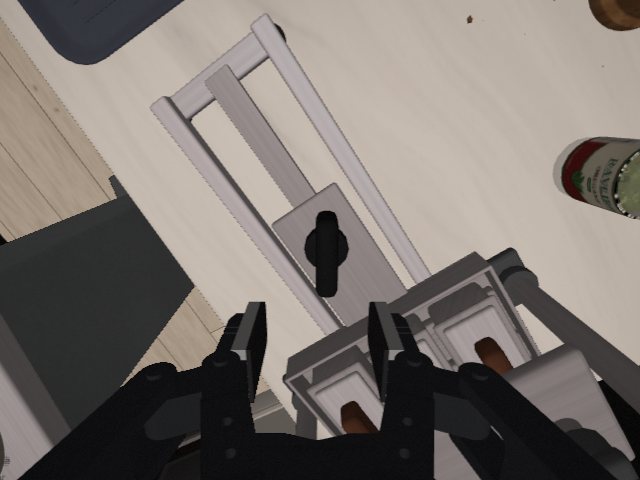

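View pics/s11c.png

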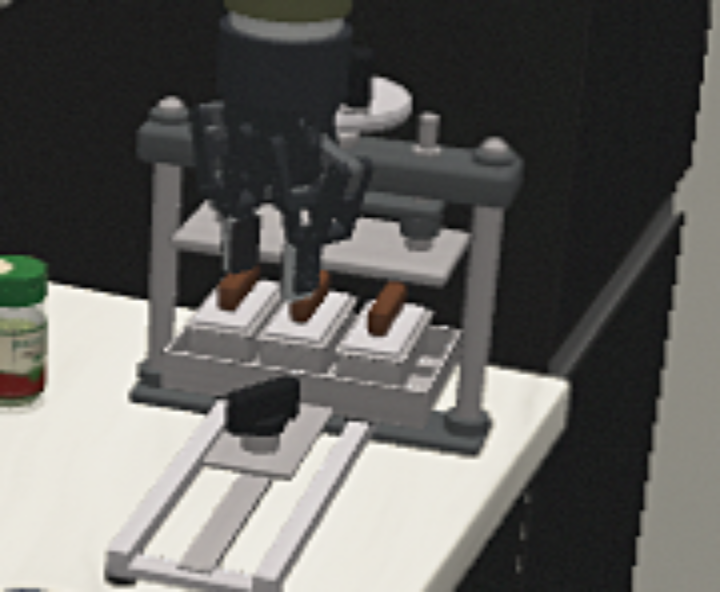

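The knob wing is now at heading 76.2°, about 1.2 rad, and 126.6 mm from the press axis, so the tray is home and locked. The moulds are upright under the platen. Next I'll check the crank grip, hub heights and obstacles behind the press. I'll back off first so the top view is clear.

```bash
python3 -m creep '{"hand":[45,45,45,45,45],"delta_pos":[[0.03,0,-0.04],[0.03,0,-0.04],[0.03,0,-0.03],[0.03,0,-0.03],[0.02,0,-0.02]],"turn":[0,0,0,0,0]}'; python3 - <<'E'
from plan import *
c=snap('top','t12'); P=cloud(c)
L=P[...,:2]-A0; r=np.hypot(L[...,0],L[...,1]); m=(r<0.056)
for a,b in ((0,.006),(.006,.012),(.012,.018),(.018,.024),(.024,.03),(.03,.045),(.045,.052)):
    k=m&(r>=a)&(r<b); z=P[k][:,2]; print(a,b,k.sum(),np.percentile(z,[5,50,95]))
k=m&(P[...,2]>0.272); X=P[k]; print('crank',X.mean(0),X.min(0),X.max(0),len(X)); d=X[:,:2].mean(0)-A0; print(np.hypot(*d),np.degrees(np.arctan2(d[1],d[0])))
# obstacles
for z0 in (0.25,0.4,0.5,0.7): 
    k=(P[...,2]>z0)&(P[...,2]<z0+0.15)&(P[...,0]>0.35)&(P[...,0]<0.75)&(r>0.07)
    X=P[k]; 
    if len(X): 
        i=np.argsort(r[k])[:3]; print(z0,len(X),X[i], 'max y',np.percentile(X[:,1],99), X[np.argmax(X[:,1])])
cs=snap('scene'); Q=cloud(cs); L=Q[...,:2]-A0; rr=np.hypot(L[...,0],L[...,1])
k=(Q[...,2]>0.25)&(Q[...,2]<0.8)&(Q[...,0]>0.35)&(Q[...,0]<0.75)&(Q[...,1]<-0.06)
X=Q[k]; print('scene',len(X)); 
if len(X): print(np.percentile(X[:,1],[50,90,99]),X[np.argmax(X[:,1])])
for cam in('top','scene'): print(cam,env.pinpoint(cam,'crank_grip')[:3])
E
```

```text
clock: 30.65
tcp_pos: [0.512, 0.2229, 0.2852]
orientation: [-0.0, 0.787, 0.617, -0.0]
wrist_force: [-0.9, 0.7, -0.0]
finger_gap: 0.0449
0 0.006 33 [0.2454 0.2477 0.2503]
0.006 0.012 94 [0.2423 0.2445 0.2487]
0.012 0.018 165 [0.2361 0.2432 0.2463]
0.018 0.024 192 [0.2344 0.2367 0.2392]
0.024 0.03 292 [0.1401 0.2377 0.2406]
0.03 0.045 1465 [0.0801 0.239  0.2693]
0.045 0.052 723 [0.0737 0.2376 0.2443]
crank [0.4988 0.0152 0.2832] [0.4909 0.0066 0.2778] [0.5076 0.0232 0.2872] 84
0.0387481273878457 147.6861315729818
0.25 7086 [[ 0.5627 -0.1389  0.3623]
 [ 0.5622 -0.1395  0.3573]
 [ 0.5608 -0.14    0.3633]] max y -0.09278564324345787 [ 0.7499 -0.0897  0.2658]
0.4 17305 [[0.6593 0.0216 0.5237]
 [0.6563 0.0334 0.5446]
 [0.659  0.0241 0.5274]] max y 0.5132348047746238 [0.5243 0.5232 0.467 ]
0.5 34435 [[0.6583 0.0241 0.6091]
 [0.6587 0.0227 0.5761]
 [0.6594 0.0192 0.5695]] max y 0.5143937252504447 [0.5242 0.5238 0.6228]
0.7 80116 [[0.6567 0.0277 0.7466]
 [0.6569 0.0275 0.7376]
 [0.6587 0.0208 0.7204]] max y 0.4701720414156983 [0.5263 0.5104 0.7001]
scene 25254
[-0.16   -0.1167 -0.1033] [ 0.6824 -0.0735  0.6609]
top [{'location': [252.1, 425.6], 'score': 0.5}]
scene [{'location': [192.1, 391.1], 'score': 0.55}]
```

View pics/t12.png

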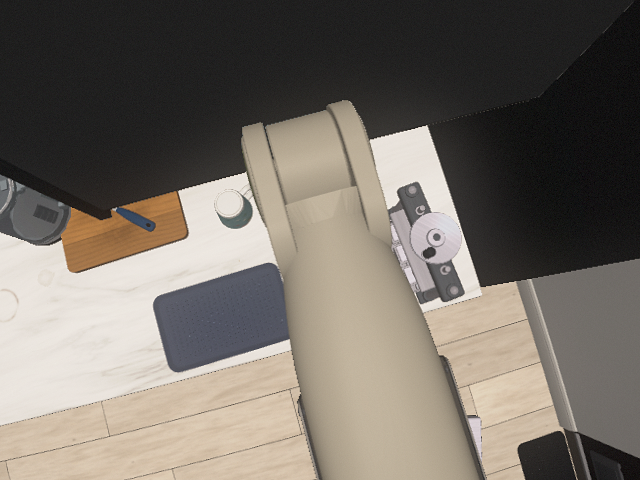

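```bash
python3 - <<'E'
from plan import *
for cam in ('scene','top'):
    c=snap(cam); Q=cloud(c); L=Q[...,:2]-A0; x=L@ex; y=L@ey
    for lo,hi in ((0.3,0.45),(0.45,0.6),(0.6,0.8)):
        for xa in (-.1,-.05,0,.05,.1):
            k=(Q[...,2]>lo)&(Q[...,2]<hi)&(x>xa)&(x<xa+.05)&(y<-0.05)&(y>-0.4)
            if k.sum()>20: print(cam,lo,xa,k.sum(),np.percentile(y[k],[50,99]))
plan(0.499,0.015,0.32,110,10)
E
```

```text
scene 0.3 -0.1 1083 [-0.1329 -0.1237]
scene 0.3 -0.05 1058 [-0.1372 -0.1294]
scene 0.3 0 1012 [-0.1421 -0.133 ]
scene 0.3 0.05 996 [-0.147  -0.1379]
scene 0.3 0.1 549 [-0.1507 -0.1424]
scene 0.45 -0.1 1167 [-0.1327 -0.1247]
scene 0.45 -0.05 1132 [-0.1375 -0.1289]
scene 0.45 0 1109 [-0.1423 -0.1333]
scene 0.45 0.05 1062 [-0.1468 -0.1377]
scene 0.45 0.1 206 [-0.1503 -0.1417]
scene 0.6 -0.1 530 [-0.1327 -0.1239]
scene 0.6 -0.05 502 [-0.1375 -0.1282]
scene 0.6 0 467 [-0.142  -0.1342]
scene 0.6 0.05 450 [-0.147  -0.1383]
scene 0.6 0.1 164 [-0.1485 -0.1188]
top 0.3 -0.1 1485 [-0.1332 -0.1296]
top 0.3 -0.05 1463 [-0.1377 -0.1348]
top 0.3 0 1400 [-0.1424 -0.139 ]
top 0.3 0.05 1376 [-0.147  -0.1438]
top 0.3 0.1 1213 [-0.1513 -0.1482]
top 0.45 -0.1 2675 [-0.1331 -0.1299]
top 0.45 -0.05 2664 [-0.1376 -0.1346]
top 0.45 0 2585 [-0.1423 -0.1391]
top 0.45 0.05 2466 [-0.1468 -0.1436]
top 0.45 0.1 3185 [-0.1212 -0.0515]
top 0.6 -0.1 90 [-0.1345 -0.1324]
top 0.6 -0.05 753 [-0.1381 -0.135 ]
top 0.6 0 1583 [-0.1424 -0.1391]
top 0.6 0.05 2502 [-0.147  -0.1437]
top 0.6 0.1 5470 [-0.1088 -0.0512]
from [0.5112 0.2203 0.2821] 76.13 dist mm 209.12608200981114 per row 20.912608200981115 turn/row units -0.677
[[-0.0253, 0.0047, -0.0047], [-0.0255, 0.0032, -0.0047], [-0.0257, 0.0017, -0.0047], [-0.0257, 0.0001, -0.0047], [-0.0257, -0.0014, -0.0047]]
[[-0.0255, -0.0029, -0.0047], [-0.0253, -0.0044, -0.0047], [-0.025, -0.0059, -0.0047], [-0.0246, -0.0074, -0.0047], [-0.0242, -0.0088, -0.0047]]
```

The wall plane leaves about 40 mm around the wheel circle. Moving above the crank grip.

```bash
python3 -m creep '{"hand":[40,40,40,40,40],"delta_pos":[[-0.025,0.005,-0.015],[-0.0255,0.003,-0.015],[-0.0255,0.002,-0.015],[-0.0255,0,-0.003],[-0.0255,-0.0015,0]],"turn":[-0.68,-0.68,-0.68,-0.68,-0.68]}' 30; python3 plan.py 0.499 0.015 0.32 110 5
```

```text
clock: 31.37
tcp_pos: [0.5061, 0.1174, 0.3222]
orientation: [-0.0, 0.687, 0.727, -0.0]
wrist_force: [0.4, 0.1, 0.8]
finger_gap: 0.0399
from [0.5061 0.1174 0.3222] 93.26 dist mm 102.66537084766412 per row 20.533074169532824 turn/row units -0.669
[[-0.0255, -0.0032, 0.0006], [-0.0252, -0.0047, 0.0006], [-0.0249, -0.0062, 0.0006], [-0.0245, -0.0076, 0.0006], [-0.024, -0.009, 0.0006]]
```

```bash
python3 -m creep '{"hand":[40,40,40,40,40],"delta_pos":[[-0.0255,-0.003,0],[-0.025,-0.0045,0],[-0.025,-0.006,0],[-0.0245,-0.0075,0],[-0.022,-0.009,0]],"turn":[-0.67,-0.67,-0.67,-0.67,-0.67]}'; python3 -m creep '{"hand":[40,40,40,40,40],"delta_pos":[[0,0,0],[0,0,0],[0,0,0],[0,0,0],[0,0,0]],"turn":[0,0,0,0,0]}'; python3 - <<'E'
from plan import *
c=snap('wrist','w13'); P=cloud(c)
L=P[...,:2]-A0; r=np.hypot(L[...,0],L[...,1]); k=(r<0.06)&(P[...,2]>0.27)&(P[...,2]<0.295); X=P[k]; print(len(X), X.mean(0) if len(X) else '', (X.min(0)+X.max(0))/2 if len(X) else '', X.max(0)-X.min(0) if len(X) else '')
print(cur()[0],cur()[2]); 
plan(0.499,0.0155,0.264,110.3,5)
E
```

```text
clock: 31.78
tcp_pos: [0.4982, 0.0166, 0.321]
orientation: [-0.001, 0.574, 0.819, -0.001]
wrist_force: [0.4, -0.3, 0.2]
finger_gap: 0.0397
clock: 32.2
tcp_pos: [0.4995, 0.0193, 0.3224]
orientation: [-0.0, 0.574, 0.819, -0.0]
wrist_force: [-0.2, 0.8, 0.4]
finger_gap: 0.0399
946 [0.4965 0.016  0.282 ] [0.4971 0.0143 0.2778] [0.0179 0.0173 0.0154]
[0.4996 0.0193 0.3225] 109.96211671881733
from [0.4996 0.0193 0.3225] 109.96 dist mm 58.63968090847731 per row 11.727936181695462 turn/row units -0.014
[[-0.0008, -0.0005, 0.0146], [-0.0008, -0.0005, 0.0146], [-0.0008, -0.0005, 0.0146], [-0.0008, -0.0005, 0.0146], [-0.0008, -0.0005, 0.0146]]
```

View pics/w13.png

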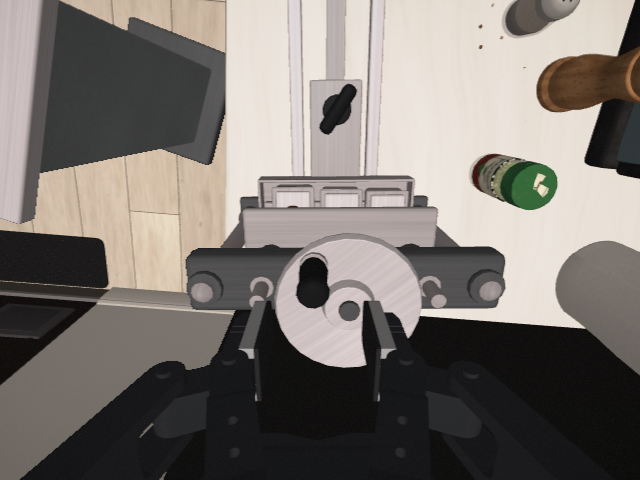

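The crank grip is at (280,313) in the wrist view, between the jaws. Descending onto it.

```bash
python3 -m creep '{"hand":[40,40,40,40,40],"delta_pos":[[-0.002,-0.0015,0.015],[-0.002,-0.0015,0.015],[0,0,0.015],[0,0,0.015],[0,0,0.013]],"turn":[0,0,0,0,0]}';python3 -m creep '{"hand":[10,10,10,10,10],"delta_pos":[[0,0,0],[0,0,0],[0,0,0],[0,0,0],[0,0,0]],"turn":[0,0,0,0,0]}' 40
```

```text
clock: 32.67
tcp_pos: [0.4984, 0.0154, 0.2634]
orientation: [-0.0, 0.574, 0.819, -0.0]
wrist_force: [-0.3, 0.6, 0.8]
finger_gap: 0.0403
clock: 33.08
tcp_pos: [0.4983, 0.0152, 0.264]
orientation: [-0.001, 0.574, 0.819, 0.0]
wrist_force: [0.6, 2.8, -6.5]
finger_gap: 0.0162
```

Gripped (16.2 mm gap). Computing the circle rows in the tool frame, 18° per row and 90° per call.

```bash
cat > circ.py <<'E'
from plan import *
def circ(c=A0,r=0.038,step=18,n=5,a0=None,out=0.0):
    p,Rm,h=cur(); d=p[:2]-np.array(c); a=np.degrees(np.arctan2(d[1],d[0])); al=h-a if a0 is None else a0
    print('tcp',p,'head',round(h,2),'radius',np.hypot(*d),'alpha',round(al,2))
    A=np.radians(al+step*np.arange(n+1)); P=r*np.c_[np.cos(A),np.sin(A)]
    print(json.dumps(np.round(np.diff(P,axis=0)/0.8,4).tolist()))
if __name__=='__main__': circ()
E
python3 circ.py
```

```text
tcp [0.4983 0.0152 0.264 ] head 109.93 radius 0.03912077375774052 alpha -38.04
[[0.0072, 0.013], [0.0028, 0.0146], [-0.0018, 0.0148], [-0.0063, 0.0135], [-0.0101, 0.0109]]
```

```bash
python3 -m creep '{"hand":[10,10,10,10,10],"delta_pos":[[0.0072,0.013,0.0005],[0.0028,0.0146,0],[-0.0018,0.0148,0],[-0.0063,0.0135,0],[-0.0101,0.0109,0]],"turn":[0,0,0,0,0]}'; python3 circ.py
```

```text
clock: 33.5
tcp_pos: [0.55, 0.0276, 0.2639]
orientation: [-0.001, 0.574, 0.819, -0.001]
wrist_force: [-6.4, -0.7, -1.2]
finger_gap: 0.0161
tcp [0.55   0.0276 0.2639] head 109.97 radius 0.037883655205515857 alpha 49.16
[[-0.0126, 0.0078], [-0.0144, 0.0036], [-0.0148, -0.0011], [-0.0138, -0.0056], [-0.0114, -0.0096]]
```

```bash
python3 -m creep '{"hand":[10,10,10,10,10],"delta_pos":[[-0.013,0.0072,0],[-0.0146,0.0028,0],[-0.0148,-0.0018,0],[-0.0135,-0.0063,0],[-0.0109,-0.0101,0]],"turn":[0,0,0,0,0]}'; python3 circ.py; python3 -m creep '{"hand":[10,10,10,10,10],"delta_pos":[[-0.0072,-0.013,0],[-0.0028,-0.0146,0],[0.0018,-0.0148,0],[0.0063,-0.0135,0],[0.0101,-0.0109,0]],"turn":[0,0,0,0,0]}'; python3 circ.py
```

```text
clock: 33.92
tcp_pos: [0.5631, -0.0247, 0.2639]
orientation: [-0.001, 0.574, 0.819, 0.001]
wrist_force: [-4.6, 6.0, -2.0]
finger_gap: 0.0162
tcp [ 0.5631 -0.0247  0.2639] head 109.97 radius 0.03702173845893109 alpha 141.26
[[-0.0074, -0.0129], [-0.003, -0.0146], [0.0016, -0.0148], [0.0061, -0.0135], [0.01, -0.011]]
clock: 34.33
tcp_pos: [0.5119, -0.0385, 0.264]
orientation: [0.002, 0.575, 0.818, 0.001]
wrist_force: [5.6, 1.6, -8.6]
finger_gap: 0.0159
tcp [ 0.5119 -0.0385  0.264 ] head 109.85 radius 0.038383285083927236 alpha 230.57
[[0.0128, -0.0075], [0.0145, -0.0032], [0.0148, 0.0014], [0.0136, 0.0059], [0.0111, 0.0099]]
```

```bash
python3 -m creep '{"hand":[10,10,10,10,10],"delta_pos":[[0.013,-0.0072,0],[0.0146,-0.0028,0],[0.0148,0.0018,0],[0.0135,0.0063,0],[0.0109,0.0101,0]],"turn":[0,0,0,0,0]}'; python3 circ.py;  python3 -m creep '{"hand":[10,10,10,10,10],"delta_pos":[[0.0072,0.013,0],[0.0028,0.0146,0],[-0.0018,0.0148,0],[-0.0063,0.0135,0],[-0.0101,0.0109,0]],"turn":[0,0,0,0,0]}'; python3 circ.py
```

```text
clock: 34.75
tcp_pos: [0.4974, 0.014, 0.264]
orientation: [0.0, 0.575, 0.818, -0.002]
wrist_force: [-0.2, -6.4, -7.0]
finger_gap: 0.0161
tcp [0.4974 0.014  0.264 ] head 109.83 radius 0.039251112839968974 alpha -40.39
[[0.0077, 0.0127], [0.0034, 0.0145], [-0.0012, 0.0148], [-0.0057, 0.0137], [-0.0097, 0.0113]]
clock: 35.17
tcp_pos: [0.5499, 0.0276, 0.2639]
orientation: [-0.001, 0.574, 0.819, -0.001]
wrist_force: [-7.7, -1.8, -1.3]
finger_gap: 0.0159
tcp [0.5499 0.0276 0.2639] head 109.98 radius 0.03788659877394651 alpha 49.05
[[-0.0126, 0.0079], [-0.0144, 0.0036], [-0.0148, -0.001], [-0.0138, -0.0056], [-0.0114, -0.0096]]
```

```bash
python3 -m creep '{"hand":[10,10,10,10,10],"delta_pos":[[-0.013,0.0072,0],[-0.0146,0.0028,0],[-0.0148,-0.0018,0],[-0.0135,-0.0063,0],[-0.0109,-0.0101,0]],"turn":[0,0,0,0,0]}'; python3 circ.py; python3 -m creep '{"hand":[10,10,10,10,10],"delta_pos":[[-0.0072,-0.013,0],[-0.0028,-0.0146,0],[0.0018,-0.0148,0],[0.0063,-0.0135,0],[0.0101,-0.0109,0]],"turn":[0,0,0,0,0]}'; python3 circ.py
```

```text
clock: 35.58
tcp_pos: [0.5632, -0.0246, 0.264]
orientation: [-0.001, 0.574, 0.819, 0.001]
wrist_force: [-3.0, 7.6, -2.1]
finger_gap: 0.0157
tcp [ 0.5632 -0.0246  0.264 ] head 109.98 radius 0.036991561617933294 alpha 141.05
[[-0.0074, -0.0129], [-0.0031, -0.0145], [0.0016, -0.0148], [0.0061, -0.0136], [0.01, -0.011]]
clock: 36.0
tcp_pos: [0.5119, -0.0384, 0.264]
orientation: [0.001, 0.575, 0.818, 0.001]
wrist_force: [7.7, 0.9, -8.8]
finger_gap: 0.016
tcp [ 0.5119 -0.0384  0.264 ] head 109.86 radius 0.03835914302010491 alpha 230.67
[[0.0128, -0.0075], [0.0145, -0.0032], [0.0148, 0.0015], [0.0136, 0.006], [0.0111, 0.0099]]
```

```bash
python3 -m creep '{"hand":[10,10,10,10,10],"delta_pos":[[0.013,-0.0072,0],[0.0146,-0.0028,0],[0.0148,0.0018,0],[0.0135,0.0063,0],[0.0109,0.0101,0]],"turn":[0,0,0,0,0]}'; python3 circ.py; python3 - <<'E'
from plan import *
c=snap('scene','s14'); a=c['pixels'][170:330,300:480,::-1]; cv2.imwrite('pics/s14c.png',cv2.resize(a,None,fx=4,fy=3.7))
E
```

```text
clock: 36.42
tcp_pos: [0.4975, 0.0141, 0.264]
orientation: [0.0, 0.575, 0.818, -0.002]
wrist_force: [-0.1, -6.2, -6.9]
finger_gap: 0.0165
tcp [0.4975 0.0141 0.264 ] head 109.84 radius 0.03924323257055479 alpha -40.27
[[0.0077, 0.0127], [0.0034, 0.0145], [-0.0012, 0.0148], [-0.0057, 0.0137], [-0.0097, 0.0113]]
```

View pics/s14c.png

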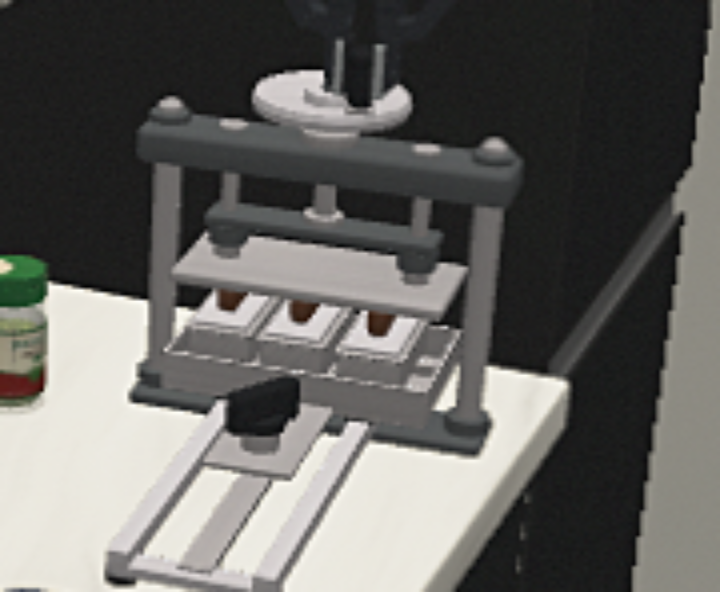

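The platen has come down to just above the three grip bars after two turns, and the crank is still held. Continuing into the spring range while watching the tangential force.

```bash
python3 -m creep '{"hand":[10,10,10,10,10],"delta_pos":[[0.0072,0.013,0],[0.0028,0.0146,0],[-0.0018,0.0148,0],[-0.0063,0.0135,0],[-0.0101,0.0109,0]],"turn":[0,0,0,0,0]}'; python3 circ.py; python3 -m creep '{"hand":[10,10,10,10,10],"delta_pos":[[-0.013,0.0072,0],[-0.0146,0.0028,0],[-0.0148,-0.0018,0],[-0.0135,-0.0063,0],[-0.0109,-0.0101,0]],"turn":[0,0,0,0,0]}'; python3 circ.py
```

```text
clock: 36.88
tcp_pos: [0.5496, 0.0278, 0.2639]
orientation: [-0.002, 0.574, 0.819, -0.001]
wrist_force: [-6.9, -1.0, 0.3]
finger_gap: 0.0162
tcp [0.5496 0.0278 0.2639] head 109.99 radius 0.03788379287693298 alpha 48.54
[[-0.0125, 0.008], [-0.0144, 0.0037], [-0.0148, -0.0009], [-0.0138, -0.0055], [-0.0115, -0.0095]]
clock: 37.3
tcp_pos: [0.5634, -0.0241, 0.264]
orientation: [-0.001, 0.573, 0.819, 0.002]
wrist_force: [-2.0, 9.0, -2.2]
finger_gap: 0.0163
tcp [ 0.5634 -0.0241  0.264 ] head 110.01 radius 0.0369777889481517 alpha 140.27
[[-0.0076, -0.0128], [-0.0033, -0.0145], [0.0014, -0.0148], [0.0059, -0.0137], [0.0098, -0.0112]]
```

```bash
python3 -m creep '{"hand":[10,10,10,10,10],"delta_pos":[[-0.0072,-0.013,0],[-0.0028,-0.0146,0],[0.0018,-0.0148,0],[0.0063,-0.0135,0],[0.0101,-0.0109,0]],"turn":[0,0,0,0,0]}'; python3 circ.py; python3 - <<'E'
from plan import *
c=snap('scene','s15'); a=c['pixels'][170:330,300:480,::-1]; cv2.imwrite('pics/s15c.png',cv2.resize(a,None,fx=4,fy=3.7))
s=env.get_state(); print(s['wrist_force'])
E
```

```text
clock: 37.72
tcp_pos: [0.5127, -0.0389, 0.2641]
orientation: [0.002, 0.575, 0.818, 0.001]
wrist_force: [8.9, -0.2, -9.5]
finger_gap: 0.016
tcp [ 0.5127 -0.0389  0.2641] head 109.86 radius 0.03829777323142884 alpha 229.3
[[0.0126, -0.0078], [0.0144, -0.0035], [0.0148, 0.0011], [0.0138, 0.0056], [0.0113, 0.0096]]
[ 3.4954 -1.3399 -9.4204]
```

View pics/s15c.png

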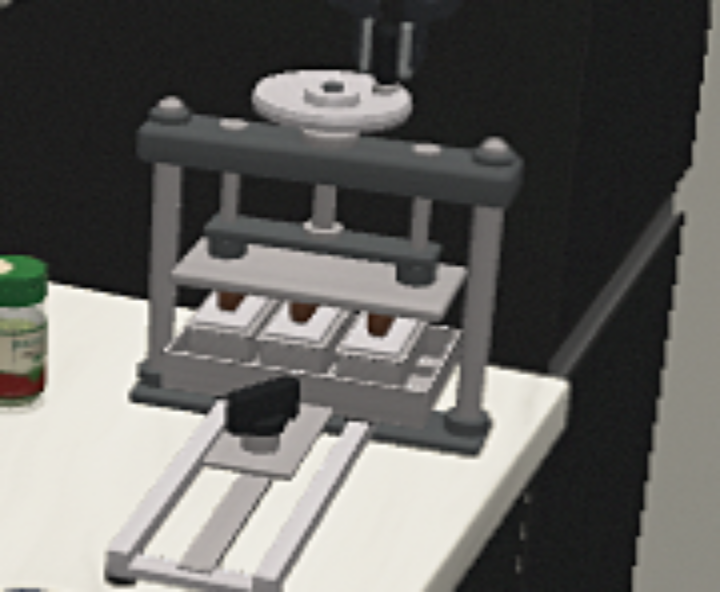

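```bash
python3 - <<'E'
from circ import *
circ(step=9,a0=232); circ(step=6,a0=277,n=10)
E
```

```text
tcp [ 0.5104 -0.0375  0.264 ] head 109.91 radius 0.03831941562384752 alpha 232
[[0.0062, -0.0041], [0.0068, -0.0031], [0.0072, -0.002], [0.0074, -0.0008], [0.0074, 0.0003]]
tcp [ 0.5104 -0.0375  0.264 ] head 109.91 radius 0.03831941562384752 alpha 277
[[0.0049, 0.0009], [0.0048, 0.0014], [0.0046, 0.0019], [0.0044, 0.0023], [0.0041, 0.0028], [0.0038, 0.0032], [0.0035, 0.0036], [0.0031, 0.0039], [0.0026, 0.0042], [0.0022, 0.0045]]
```

```bash
python3 -m creep '{"hand":[10,10,10,10,10],"delta_pos":[[0.0062,-0.0041,0],[0.0068,-0.0031,0],[0.0072,-0.002,0],[0.0074,-0.0008,0],[0.0074,0.0003,0]],"turn":[0,0,0,0,0]}'; python3 circ.py|head -1;  python3 -m creep '{"hand":[10,10,10,10,10],"delta_pos":[[0.0049,0.0009,0],[0.0048,0.0014,0],[0.0046,0.0019,0],[0.0044,0.0023,0],[0.0041,0.0028,0]],"turn":[0,0,0,0,0]}'; python3 circ.py | head -1
```

```text
clock: 38.18
tcp_pos: [0.4941, -0.0162, 0.264]
orientation: [0.001, 0.575, 0.818, -0.002]
wrist_force: [-0.1, -7.8, -5.8]
finger_gap: 0.0162
tcp [ 0.4941 -0.0162  0.264 ] head 109.82 radius 0.038907550356039634 alpha 273.9
clock: 38.6
tcp_pos: [0.4932, 0.0025, 0.264]
orientation: [0.001, 0.575, 0.818, -0.004]
wrist_force: [-6.6, -14.3, -1.3]
finger_gap: 0.016
tcp [0.4932 0.0025 0.264 ] head 109.78 radius 0.03908556997512967 alpha -58.47
```

```bash
python3 - <<'E'
from circ import *
for i in range(3):
    c=snap('scene','s16'); s=env.get_state(); print(s['wrist_force'],s['tcp_pos'])
circ()
a=c['pixels'][200:300,320:440,::-1]; cv2.imwrite('pics/s16c.png',cv2.resize(a,None,fx=6,fy=6,interpolation=cv2.INTER_CUBIC))
E
```

```text
[ -5.579  -11.3048  -3.2576] [0.4933 0.003  0.2639]
[ -5.7698 -11.0556  -2.6601] [0.4933 0.0029 0.264 ]
[ -3.8125 -10.9072  -3.0592] [0.4933 0.0029 0.2639]
tcp [0.4933 0.0029 0.2639] head 109.82 radius 0.03912998487174968 alpha -57.76
[[0.0112, 0.0098], [0.0076, 0.0128], [0.0033, 0.0145], [-0.0014, 0.0148], [-0.0059, 0.0137]]
```

View pics/s16c.png

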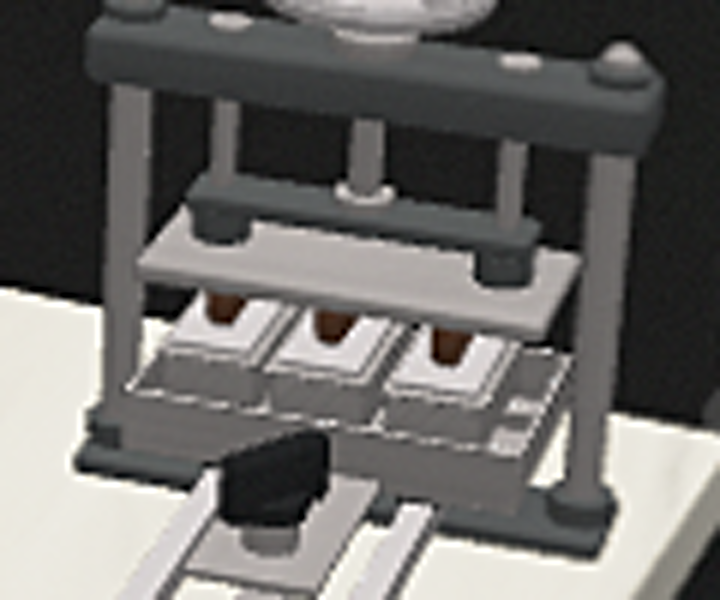

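```bash
python3 -m creep '{"hand":[10,10,10,10,10],"delta_pos":[[0.001,0.0008,0],[0,0,0],[0,0,0],[0,0,0],[0,0,0]],"turn":[0,0,0,0,0]}'; python3 circ.py | head -1; python3 - <<'E'
from h import *
print(env.get_state()['wrist_force'])
E
```

```text
clock: 39.17
tcp_pos: [0.4934, 0.0033, 0.264]
orientation: [0.001, 0.575, 0.818, -0.004]
wrist_force: [-5.4, -11.9, -2.5]
finger_gap: 0.0161
tcp [0.4934 0.0033 0.264 ] head 109.77 radius 0.03910097864205918 alpha -57.29
[ -5.356  -11.8933  -2.5158]
```

```bash
python3 -m creep '{"hand":[10,10,10,10,10],"delta_pos":[[0.001,0.0008,0],[0.0005,0.0004,0],[0,0,0],[0,0,0],[0,0,0]],"turn":[0,0,0,0,0]}'; python3 circ.py | head -1; python3 - <<'E'
from h import *
print(env.get_state()['wrist_force'])
E
```

```text
clock: 39.58
tcp_pos: [0.4936, 0.0043, 0.2639]
orientation: [0.001, 0.575, 0.818, -0.005]
wrist_force: [-7.2, -13.1, -2.9]
finger_gap: 0.0162
tcp [0.4936 0.0043 0.2639] head 109.76 radius 0.03912255578136902 alpha -55.69
[ -7.2083 -13.1222  -2.9259]
```

```bash
python3 -m creep '{"hand":[10,10,10,10,10],"delta_pos":[[0.0007,0.0007,0],[0.0003,0.0003,0],[0,0,0],[0,0,0],[0,0,0]],"turn":[0,0,0,0,0]}'; python3 circ.py | head -1; python3 - <<'E'
from h import *
for i in range(2):
    snap('scene'); s=env.get_state(); print(s['wrist_force'],s['tcp_pos'])
E
```

```text
clock: 40.0
tcp_pos: [0.4939, 0.0052, 0.2639]
orientation: [0.0, 0.575, 0.818, -0.005]
wrist_force: [-7.2, -14.1, -3.0]
finger_gap: 0.016
tcp [0.4939 0.0052 0.2639] head 109.75 radius 0.03910013008938644 alpha -54.36
[ -7.8147 -14.3587  -1.2436] [0.4939 0.0052 0.2639]
[ -7.5474 -13.6605  -2.5943] [0.4939 0.0052 0.2639]
```

Past the springs the force now rises about 1 N/mm (roughly 15 N tangential), so the wheel looks firm. As an independent check, I'll measure platen and yoke drop between pictures s14 and s16, where the wheel turned about 5.97 rad or 11.9 mm.

```bash
python3 - <<'E'
from plan import *
c=snap('scene','s17'); 
a=cv2.imread('pics/s14.png',0).astype(np.float32); b=cv2.imread('pics/s17.png',0).astype(np.float32)
up=lambda I,y0,y1,x0,x1: cv2.resize(I[y0:y1,x0:x1],None,fx=8,fy=8,interpolation=cv2.INTER_CUBIC)
def match(y0,y1,x0,x1,name):
    t=up(a,y0,y1,x0,x1); s=up(b,y0-3,y1+12,x0-4,x1+4)
    r=cv2.matchTemplate(s,t,cv2.TM_CCOEFF_NORMED); _,v,_,l=cv2.minMaxLoc(r); print(name,'dx',l[0]/8-4,'dy',l[1]/8-3,'score',round(v,3))
# crop coords /4 (x) , /3.7 (y) + offsets 300,170
match(225,233,370,400,'yoke mid'); match(224,242,350,362,'cup L'); match(232,250,398,410,'cup R')
match(247,258,405,415,'platen R'); match(240,252,344,350,'platen L edge'); match(247,256,366,390,'platen mid'); match(190,215,335,345,'static crosshead')
Q=cloud(c)
for (r,k) in ((229,365),(229,392),(238,390),(243,365),(246,385)): 
    d=Q[r,k]-np.r_[A0,0]; print((r,k),'press x,y,z',d[:2]@ex,d[:2]@ey,d[2])
E
python3 - <<'E'
import cv2
for n in ('s14','s17'):
    a=cv2.imread(f'pics/{n}.png')[215:265,335:420]; cv2.imwrite(f'pics/{n}z.png',cv2.resize(a,None,fx=8,fy=8,interpolation=cv2.INTER_CUBIC))
E
```

```text
yoke mid dx -0.25 dy 4.125 score 0.975
cup L dx -0.125 dy 3.625 score 0.83
cup R dx -0.375 dy 3.625 score 0.874
platen R dx 0.25 dy 0.125 score 0.928
platen L edge dx 0.125 dy 0.5 score 0.991
platen mid dx -0.125 dy 0.375 score 0.969
static crosshead dx 0.0 dy 0.0 score 0.997
(229, 365) press x,y,z 0.07521262966517284 -0.14562933212342957 0.08717566875046368
(229, 392) press x,y,z -0.0014278649545382833 -0.1478372605847061 0.09827527698190586
(238, 390) press x,y,z -0.03222548345635213 0.016081761908320082 0.1390572190106768
(243, 365) press x,y,z 0.030934957877683005 0.01827571415316081 0.11601176562338245
(246, 385) press x,y,z -0.020259180656048183 0.013196629633449988 0.11414678938355605
```

View pics/s14z.png

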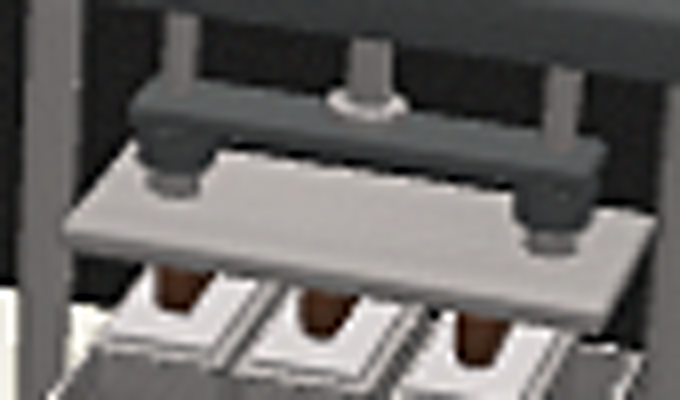

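View pics/s17z.png

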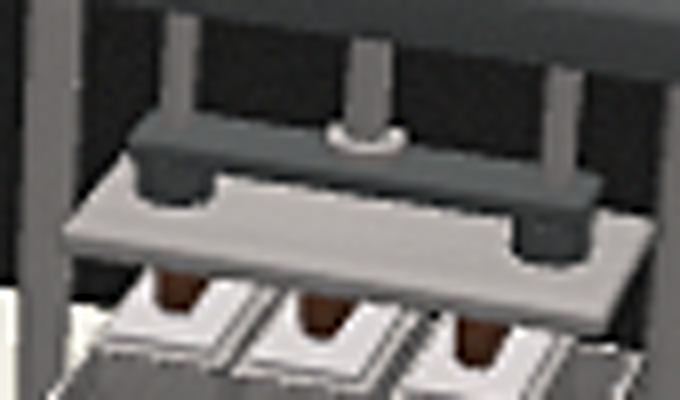

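The earlier picture shows the spring stubs below both cups. Now the cups sit on the platen while the platen itself moved only about 0.4 px, so the springs are fully taken up. Releasing and backing away.

```bash
python3 -m creep '{"hand":[40,40,40,40,40],"delta_pos":[[0,0,0],[0,0,0],[0,0,0],[0,0,-0.03],[0,0,-0.04]],"turn":[0,0,0,0,0]}'; python3 -m creep '{"hand":[40,40,40,40,40],"delta_pos":[[0,0,-0.02],[0.03,-0.01,0],[0.04,-0.01,0],[0.04,-0.01,0],[0.03,0,0]],"turn":[0,0,0,0,0]}'; python3 - <<'E'
from bars import *
c=snap('scene','s18'); a=c['pixels'][170:330,230:480,::-1]; cv2.imwrite('pics/s18c.png',cv2.resize(a,None,fx=3.2,fy=3.2,interpolation=cv2.INTER_CUBIC))
b=snap('top','t18'); P=cloud(b); L=P[...,:2]-A0; r=np.hypot(L[...,0],L[...,1]); X=P[(r<0.056)&(P[...,2]>0.272)&(P[...,2]<0.3)]; d=X[:,:2].mean(0)-A0; print('crank',X.mean(0),np.degrees(np.arctan2(d[1],d[0])))
bars('top','t18b',0.068,0.09,(0.35,0.6,0.08,0.3)); bars('wrist','w18',0.068,0.09,(0.35,0.6,0.08,0.3))
print(env.get_state()['wrist_force'],cur()[0])
E
```

```text
clock: 40.57
tcp_pos: [0.495, 0.0095, 0.3189]
orientation: [-0.002, 0.574, 0.819, -0.001]
wrist_force: [0.5, 0.5, 0.6]
finger_gap: 0.0403
clock: 40.98
tcp_pos: [0.4339, 0.1077, 0.3373]
orientation: [0.001, 0.574, 0.819, 0.001]
wrist_force: [-0.6, 0.4, -0.5]
finger_gap: 0.0398
crank [nan nan nan] nan
px [269. 361.] ctr [0.4888 0.1194] size [0.0391 0.0145] head 76.6 z 0.0802 press [0.0033 0.1319]
px [209. 361.] ctr [0.485  0.1115] size [0.0516 0.0146] head 76.4 z 0.0798 press [-0.0031  0.1258]
[-0.0096  0.5563  0.0804] [0.4356 0.107  0.3369]<stdin>:3: RuntimeWarning: Mean of empty slice.
  ret = um.true_divide(
```

View pics/s18c.png

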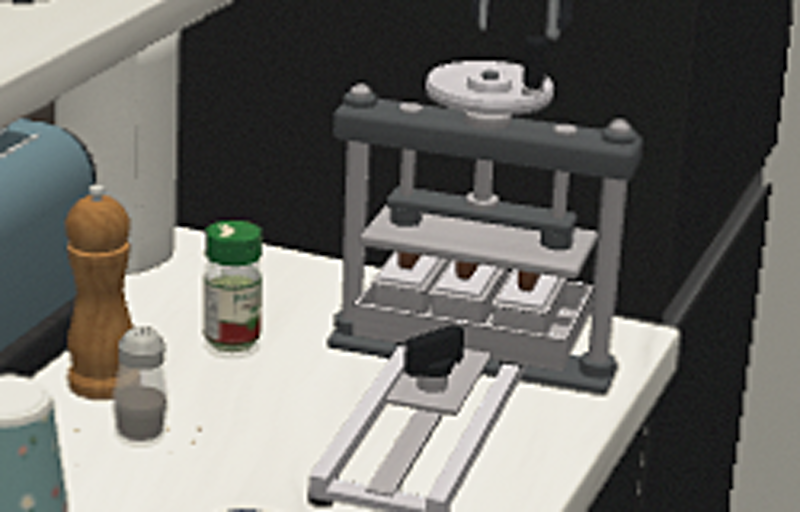

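View pics/w18.png

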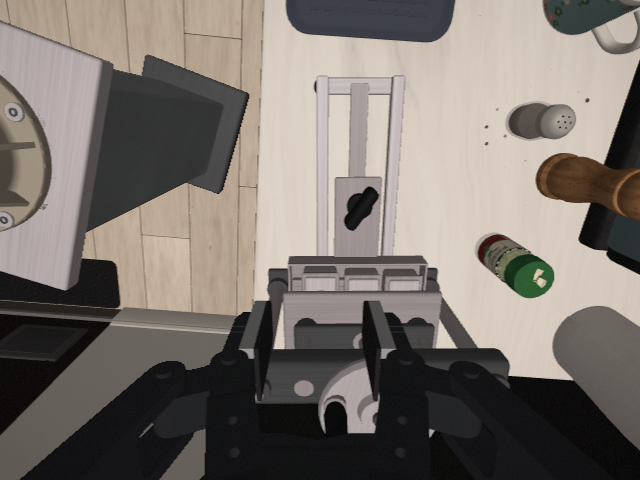

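After release the spring cups still sit on the platen, the knob wing is still at 76.4° and the tray is still home. The robot is clear, and the salt, pepper mill and mug are standing. Handing in.

```bash
python3 -c "
from workcell import env
print(env.hand_in(), env.get_state()['clock'])"
```

```text
the job is handed in; nothing more can be done
the job is handed in; nothing more can be done
```

I completed every step and handed the job in at about 41 s of the 208 s allowed. The hand-in reports no verdict.

- **Knob and tray:** I freed the knob by turning it counter-clockwise 58° and drew the tray out about 120 mm to its stop.
- **Moulds:** All three stand upright across the bars at about x = +53, +4 and −47 mm, y ≈ 0, within about 1° of the slide. None was knocked aside, and the grip never slackened that I saw.
- **Home and locked:** I slid the tray 121 mm back, and the force rose to 14 N at the stop. I then turned the knob clockwise 64°, to about 1.2 rad. After the wheel was wound, the wing read about 76.4° and 126–127 mm from the press axis, so the tray is home.
- **Handwheel:** I wound it clockwise about 18.6 rad and stopped when it went firm, at about 15 N tangential and rising about 1 N/mm. The pictures show both spring cups down on the platen, also after I let go.
- **Left alone:** The pepper mill, salt and mug are still standing, and the robot was clear of everything when I handed in.

Some checks were weak or disagreed:
- **Spring travel:** The angle count, taken from a wheel at 0, gives about 9.1 mm of compression. The pictures and the firm wheel point to about 10 mm or a little over.
- **Platen force:** I couldn't measure the platen's force on each mould directly.
- **Last top-camera look:** The arm hid the crank, and the view of the knob was partly blocked and put it about 5 mm further out than the wrist camera did. I went by the wrist and scene cameras.

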